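# Move a drive set to the new dock, bay for bay

## Robot

A 7-joint arm with a two-finger parallel gripper is mounted at the origin on the work surface; the furniture and walls round the work are solid. World frame = base frame: x ahead of the robot, y to its left, z up, the work surface at z = 0. Lengths are in mm, angles in rad, forces in N, time in s.
With the tool pointing down it reaches from about 350 to 775 mm from the base axis. Payload 3.1 kg.
Tool frame: the origin (TCP) lies on the front face of the gripper's body, between the roots of the fingers; the fingertips stand 73 mm ahead of it and the grasp point (between the pads) lies env.tcp_to_grasp ahead of it (env.tcp_to_grasp is the distance from the TCP to the grasp point, in mm); y points along the fingers, x is the direction in which the jaws open and shut, and the axes are right-handed (so a half turn about y gives the same grasp; the last joint's range is limited). The gripper opens to 85 mm and grips with 20 to 120 N. Pads are 22 mm wide; open, the fingers measure 114 mm over their backs; the gripper's body (76 mm by 85 mm) begins 54 mm behind the grasp point. The pads swing forward as they close: fully open they stand 13 mm farther back than shut.
Start: joints at [1.281, 0.311, 0.014, 1.512, -0.004, 1.319, -0.027], TCP at [134.933, -533.206, 303.904] pointing down, gripper open.
Joint ranges: [-2.7, 2.7], [-0.3, 1.91], [-1.27, 1.3], [0.12, 2.57], [-1.44, 4.58], [0.2, 2.03], [-3.05, 3.05]. Speed limits (rad/s): [2.79, 2.79, 3.14, 3.14, 3.14, 3.14, 3.14].

## Interface

Orientations are given as a rotation vector (axis times angle).
In Python, from cell import env gives the robot as it stands. The module is installed in compiled form; this text tells all that it offers.
- The arm moves only by the tool move_arm, never from a script. Its argument "deltas" is a list of rows, each an object with "linear": the shift along the tool's x, y, z in cm, a list of three; "delta_rot": the turn, a rotation vector about the tool's x, y, z in degrees, a list of three; "jaw": the opening in per cent of the stroke, from 0 (shut) to 100 (fully open). In form: [{"linear": [dx, dy, dz], "delta_rot": [wx, wy, wz], "jaw": jaw}, ...]. A call has exactly 10 rows; each row is the pose to reach, as a shift and turn from the pose commanded when the call began, along the tool's axes at that moment; what a row does not reach only later rows make up. A row lasts 1/10 s, in which the tool goes at most 50 mm and 8.59 degrees, less where a joint would pass 70% of its speed; a pose out of reach is approached as far as the arm can. A call with a gripper value outside its range is refused whole. The fingers move at their own pace and stop on an object; "squeeze" is the grip in N (left out, the last holds). Time passes only in rows, so rows that repeat a pose let the fingers close, or fill a call up. It gives the time, the measured TCP pose, the force and the opening at its end, in the units of the state.
- env.state(): the state, without advancing time (a new reading comes with each control period).
- env.read_camera(name): name is "scene" or "top"; returns the picture (400x640x3 uint8, red, green, blue); there is no depth.
- env.calibration(name): a dict with "fovy" (degrees; the focal length in pixels is half the picture's height over the tangent of half this angle, whatever the lens; pixels are square), "cx", "cy" (the principal point, pixels), "cam_to_world" (4x4, takes a point from camera to world coordinates). Camera axes: x right, y down, z forward; pixel columns grow to the right and rows downward; lengths in mm; the calibration is good to about 2 mm. A picture is of the moment at which its call begins. calibration takes no time and is no camera call.
- env.hand_in(): hands the job in, once; it reports no verdict.
The state is a dict: "time": time; "q": joint angles; "dq": joint speeds; "tau": joint torques, N m; "eef_pos": TCP position; "tool_rot": TCP orientation; "contact_force": force on the tool from outside, world axes, zero at the start; "ft_torque": the same for the moment, N m; "grip_width": opening from 0.0 (shut) to 1.0 (fully open).
Only numpy, scipy, OpenCV 4.12 (cv2) and the standard library are available. Lean on these libraries where they do the work, as an engineer would, in place of code of your own. Each camera call takes 0.05 s, during which the arm holds its last target.

## Task

Move the four drives from the old black dock into the new white dock, each into the bay with the same number it has now, or the drive set will not start. On both docks bay 1 is the one next to the round power button, so the row comes out reversed. Lower each drive until it sits fully home, do not let it drop, and leave the things around the docks where they are.

Things in the scene. Friction and masses are not known exactly. Their poses are not given: they have to be found in the camera images.
- red_drive: Drive carrier with red top: grey block 76 mm wide (own x), 20 thick (own y), 100 tall, top 16 mm red, and a centred red grip tab above it, 36 (x) x 10 (y) x 34 mm high. 0.18 kg. Origin: centre of underside, z up; a half turn about z makes no difference. Starts in a bay of the old dock, its x along the dock's x. Pick it by the tab from above, closing along y; 32 mm free between neighbouring tabs.
- yellow_drive: Drive carrier with yellow top: grey block 76 mm wide (own x), 20 thick (own y), 100 tall, top 16 mm yellow, and a centred yellow grip tab above it, 36 (x) x 10 (y) x 34 mm high. 0.18 kg. Origin: centre of underside, z up; a half turn about z makes no difference. Starts in a bay of the old dock, its x along the dock's x. Pick it by the tab from above, closing along y; 32 mm free between neighbouring tabs.
- green_drive: Drive carrier with green top: grey block 76 mm wide (own x), 20 thick (own y), 100 tall, top 16 mm green, and a centred green grip tab above it, 36 (x) x 10 (y) x 34 mm high. 0.18 kg. Origin: centre of underside, z up; a half turn about z makes no difference. Starts in a bay of the old dock, its x along the dock's x. Pick it by the tab from above, closing along y; 32 mm free between neighbouring tabs.
- blue_drive: Drive carrier with blue top: grey block 76 mm wide (own x), 20 thick (own y), 100 tall, top 16 mm blue, and a centred blue grip tab above it, 36 (x) x 10 (y) x 34 mm high. 0.18 kg. Origin: centre of underside, z up; a half turn about z makes no difference. Starts in a bay of the old dock, its x along the dock's x. Pick it by the tab from above, closing along y; 32 mm free between neighbouring tabs.
- old_dock: Old dock: black, grey bay walls, fixed, 106 mm deep (x), 60 high, 192 long (y). Origin on the desk in mid-row, z up. Four open-topped bays at y = +63, +21, -21, -63 mm (x = 0), the +63 one being bay 1: beyond it, at the +y end, is the block with the round white power button. Drives start fully home here, in any order, origin 12 mm above the desk, tops at 146 mm. Left or right of the new dock, end to end.
- new_dock: New dock: white, empty, fixed; sizes, origin and bay places as the old dock, but its black power button is at the -y end: bay 1 at y = -63, then -21, +21, bay 4 at +63 mm. Bay floor 12 mm above the desk; up to 34 mm high a bay is 82 (x) x 25 mm (y), then flares to a 98 x 37 mm mouth at the 60 mm rim that guides a drive in. Home: origin 12 mm above the desk, the drive's x along the dock's x.
- stapler: Bystander: stapler with a blue arm, 37 x 145 x 55 mm, lying in front of the new dock (robot's side). Origin at the centre of its underside, long along its y.
- glue_stick: Bystander: upright glue stick, red with a white cap, 27 mm diameter, 92 mm tall, behind the new dock. Origin at the centre of its underside.
- red_pen: Bystander: white pen with a red cap, 142 mm long (its y), 10 mm thick, lying in front of the old dock (robot's side). Origin at the centre of its underside.
- correction_bottle: Bystander: small upright white bottle of correction fluid, 31 mm diameter, 72 mm tall, behind the old dock. Origin at the centre of its underside.

How it is judged (in metres and radians):
At the end, for the whole second after the job is handed in: All four drives stand in the new dock, each in the bay of the number (counted from the dock's power button) that it had in the old dock at the start: within 8 mm of the bay's centre, upright within 0.09 rad, origin under 16 mm above the desk (12 mm is home), released and at rest (z of each of red_drive, yellow_drive, green_drive, blue_drive in the frame of new_dock below 0.016 m and x of red_drive in the frame of new_dock between -0.008 and 0.008 m and y of red_drive in the frame of new_dock between -0.071 and 0.071 m and angle between each of red_drive, yellow_drive, green_drive, blue_drive's own z axis and vertical below 0.09 rad and ((horizontal distance between red_drive and old_dock between 0.1 and 0.191 m and distance of red_drive from where it was at the start of the episode between 0.086 and 0.13 m) or (horizontal distance between red_drive and old_dock between 0.191 and 0.233 m and distance of red_drive from where it was at the start of the episode between 0.171 and 0.2125 m) or (horizontal distance between red_drive and old_dock between 0.233 and 0.275 m and distance of red_drive from where it was at the start of the episode between 0.254 and 0.296 m) or (horizontal distance between red_drive and old_dock between 0.275 and 0.4 m and distance of red_drive from where it was at the start of the episode between 0.337 and 0.38 m)) and linear speed of each of red_drive, yellow_drive, green_drive, blue_drive below 0.02 m/s and angular speed of each of red_drive, yellow_drive, green_drive, blue_drive below 0.15 rad/s and x of yellow_drive in the frame of new_dock between -0.008 and 0.008 m and y of yellow_drive in the frame of new_dock between -0.071 and 0.071 m and ((horizontal distance between yellow_drive and old_dock between 0.1 and 0.191 m and distance of yellow_drive from where it was at the start of the episode between 0.086 and 0.13 m) or (horizontal distance between yellow_drive and old_dock between 0.191 and 0.233 m and distance of yellow_drive from where it was at the start of the episode between 0.171 and 0.2125 m) or (horizontal distance between yellow_drive and old_dock between 0.233 and 0.275 m and distance of yellow_drive from where it was at the start of the episode between 0.254 and 0.296 m) or (horizontal distance between yellow_drive and old_dock between 0.275 and 0.4 m and distance of yellow_drive from where it was at the start of the episode between 0.337 and 0.38 m)) and x of green_drive in the frame of new_dock between -0.008 and 0.008 m and y of green_drive in the frame of new_dock between -0.071 and 0.071 m and ((horizontal distance between green_drive and old_dock between 0.1 and 0.191 m and distance of green_drive from where it was at the start of the episode between 0.086 and 0.13 m) or (horizontal distance between green_drive and old_dock between 0.191 and 0.233 m and distance of green_drive from where it was at the start of the episode between 0.171 and 0.2125 m) or (horizontal distance between green_drive and old_dock between 0.233 and 0.275 m and distance of green_drive from where it was at the start of the episode between 0.254 and 0.296 m) or (horizontal distance between green_drive and old_dock between 0.275 and 0.4 m and distance of green_drive from where it was at the start of the episode between 0.337 and 0.38 m)) and x of blue_drive in the frame of new_dock between -0.008 and 0.008 m and y of blue_drive in the frame of new_dock between -0.071 and 0.071 m and ((horizontal distance between blue_drive and old_dock between 0.1 and 0.191 m and distance of blue_drive from where it was at the start of the episode between 0.086 and 0.13 m) or (horizontal distance between blue_drive and old_dock between 0.191 and 0.233 m and distance of blue_drive from where it was at the start of the episode between 0.171 and 0.2125 m) or (horizontal distance between blue_drive and old_dock between 0.233 and 0.275 m and distance of blue_drive from where it was at the start of the episode between 0.254 and 0.296 m) or (horizontal distance between blue_drive and old_dock between 0.275 and 0.4 m and distance of blue_drive from where it was at the start of the episode between 0.337 and 0.38 m))); the robot touches nothing.
It fails at once if a bystander (stapler, glue stick, red pen or correction bottle) is pushed more than 25 mm from its place or knocked over (distance of any of stapler, glue_stick, red_pen, correction_bottle from where it was at the start of the episode above 0.025 m or angle between any of stapler, glue_stick, red_pen, correction_bottle's own z axis and vertical above 0.6 rad).
It fails at once if a drive is dropped: it falls faster than 0.7 m/s (a free fall of 25 mm) while the fingers do not hold it ((linear speed of red_drive above 0.7 m/s and contact force between the fingers and red_drive below 0.2 N) or (linear speed of yellow_drive above 0.7 m/s and contact force between the fingers and yellow_drive below 0.2 N) or (linear speed of green_drive above 0.7 m/s and contact force between the fingers and green_drive below 0.2 N) or (linear speed of blue_drive above 0.7 m/s and contact force between the fingers and blue_drive below 0.2 N)).
It also fails if it takes over 96 s, if anything falls off the work surface, if the arm or the gripper's body presses on something with over 40 N, if the wrist force passes 120 N, or if a joint passes its speed limit or range.

## Working session

There is one attempt and no reset: what is moved stays moved. The work goes in short steps, Python scripts to look and compute and a tool call to move; the robot and the scene stay as the last step left them, time stands still between calls to the robot, and variables do not carry over. Pictures are saved under pics/ and viewed, and the job is handed in when it is done.

Besides the shell and the picture viewer there is one more tool, called after "Call:" as a command line: name --argument value ..., lists and objects as JSON in quotes. move_arm: Moves the arm, as the interface text tells. Its arguments: {"type":"object","properties":{"deltas":{"type":"array"},"squeeze":{"type":"number"}},"required":["deltas"]}

```bash
mkdir -p pics; ls
python3 - <<'E'
from cell import env
import cv2
print(env.tcp_to_grasp)
s=env.state()
for k,v in s.items(): print(k,v)
for n in("scene","top"):
    im=env.read_camera(n); cv2.imwrite(f"pics/{n}0.png",im[:,:,::-1]); print(n,env.calibration(n))
E
```

```text
pics
53.900000000000006
time 0.0
q [ 1.28128426  0.31173948  0.01399667  1.51307312 -0.00442428  1.31919709
 -0.02726667]
dq [-1.79871413e-03 -8.22238145e-04 -7.41827155e-06  2.29013499e-03
  9.02657944e-04 -1.43355468e-03  2.68937345e-04]
tau [-6.25391613e-05 -3.79910088e+01  1.45877777e-01 -2.30586380e+01
  1.20336565e-02  1.35539408e-02  1.77403274e-05]
eef_pos [ 134.79000199 -532.64593594  302.80680601]
tool_rot [-1.31483806  1.02612042 -1.02290448]
contact_force [-0.2351762  -0.56883871 -0.8159777 ]
ft_torque [ 2.09786645e-02 -5.42728105e-02  1.13877733e-05]
grip_width 0.9986251461664841
scene {'fovy': 49.54206916204821, 'cx': 314.6969602545685, 'cy': 195.92712943865217, 'cam_to_world': array([[-7.52512648e-01, -4.06775023e-01,  5.17937057e-01,
         6.37306755e+01],
       [-6.58313822e-01,  4.42343417e-01, -6.09060927e-01,
         6.50648118e+02],
       [ 1.86447253e-02, -7.99291175e-01, -6.00654636e-01,
         5.49125043e+02],
       [ 0.00000000e+00,  0.00000000e+00,  0.00000000e+00,
         1.00000000e+00]])}
top {'fovy': 45.00735530072569, 'cx': 315.9119977140089, 'cy': 196.2143565336524, 'cam_to_world': array([[-9.88393693e-03, -9.91594152e-01,  1.29009090e-01,
         3.79545168e+02],
       [-9.99777077e-01,  1.22068561e-02,  1.72275730e-02,
         9.79536139e+01],
       [-1.86575560e-02, -1.28810055e-01, -9.91493755e-01,
         9.70932925e+02],
       [ 0.00000000e+00,  0.00000000e+00,  0.00000000e+00,
         1.00000000e+00]])}
```

View pics/scene0.png

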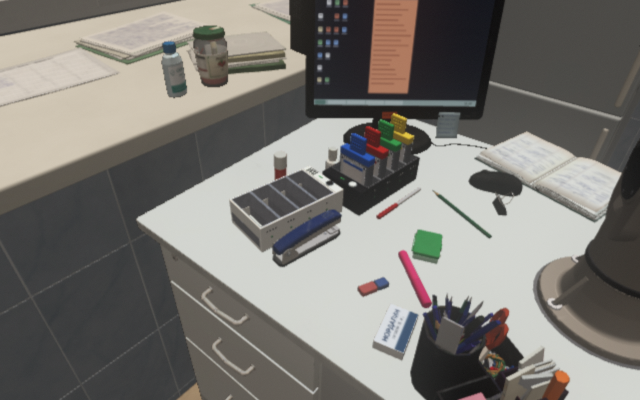

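View pics/top0.png

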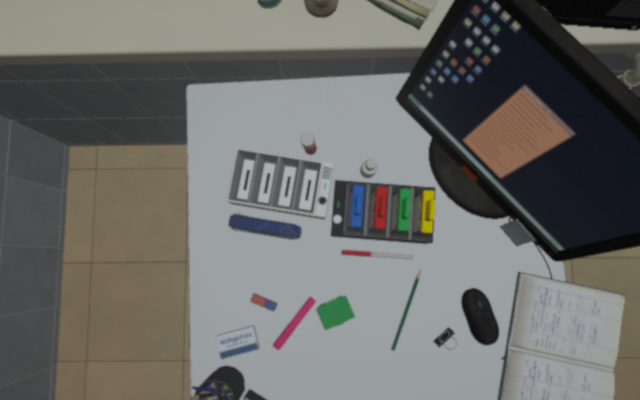

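Run:
```python
from cell import env
from scipy.spatial.transform import Rotation as R
print(R.from_rotvec(env.state()['tool_rot']).as_matrix().round(3))
```

```text
[[ 0.245 -0.001  0.969]
 [-0.969  0.002  0.245]
 [-0.002 -1.    -0.   ]]
```

Run:
```python
import cv2
t=cv2.imread('pics/top0.png'); s=cv2.imread('pics/scene0.png')
c=cv2.resize(t[120:270,220:445],None,fx=3.5,fy=3.5,interpolation=cv2.INTER_CUBIC); cv2.imwrite('pics/topc.png',c)
c=cv2.resize(s[90:270,225:425],None,fx=3.3,fy=3.3,interpolation=cv2.INTER_CUBIC); cv2.imwrite('pics/scenec.png',c)
```

```text
(no output)
```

View pics/topc.png

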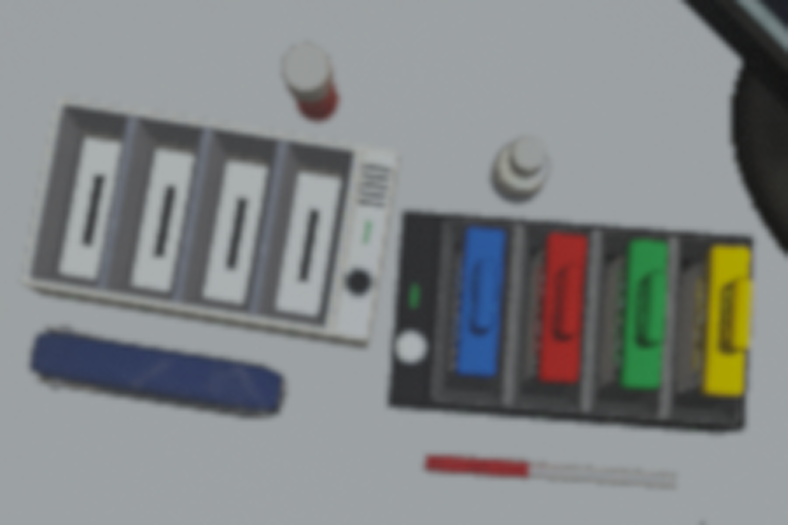

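View pics/scenec.png

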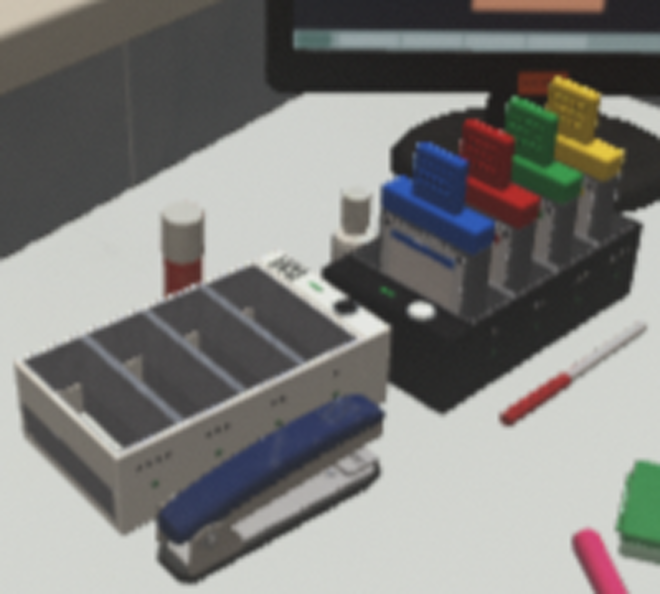

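```bash
cat > h.py <<'E'
import numpy as np, cv2
from cell import env
def ray(n,uv,z):
    c=env.calibration(n); f=200/np.tan(np.radians(c['fovy'])/2); T=np.array(c['cam_to_world'])
    uv=np.atleast_2d(uv).astype(float)
    d=np.c_[(uv[:,0]-c['cx'])/f,(uv[:,1]-c['cy'])/f,np.ones(len(uv))]@T[:3,:3].T
    o=T[:3,3]; t=(z-o[2])/d[:,2]
    return (o+d*t[:,None])[:,:2]
def proj(n,P):
    c=env.calibration(n); f=200/np.tan(np.radians(c['fovy'])/2); T=np.array(c['cam_to_world'])
    p=(np.atleast_2d(P)-T[:3,3])@T[:3,:3]
    return np.c_[p[:,0]/p[:,2]*f+c['cx'],p[:,1]/p[:,2]*f+c['cy']]
E
python3 - <<'E'
from h import *
t=cv2.imread('pics/top0.png'); hsv=cv2.cvtColor(t,cv2.COLOR_BGR2HSV); g=cv2.cvtColor(t,cv2.COLOR_BGR2GRAY)
# new dock slots: dark inside white floors
roi=np.zeros_like(g); roi[155:215,232:320]=1
m=((g<70)&(roi>0)).astype(np.uint8)
n,l,st,c=cv2.connectedComponentsWithStats(m)
for i in range(1,n):
    if st[i,4]>8: print('slot',st[i],c[i].round(1),ray('top',c[i],12).round(1))
mw=((g>150)&(roi>0)).astype(np.uint8); 
n,l,st,c=cv2.connectedComponentsWithStats(cv2.morphologyEx(mw,cv2.MORPH_CLOSE,np.ones((5,3),np.uint8)))
for i in range(1,n):
    if st[i,4]>60: print('floor',st[i],c[i].round(1),ray('top',c[i],12).round(1))
R={'blue':(100,130),'red':(0,8),'green':(50,85),'yellow':(22,35)}
cs=[]
for k,(a,b) in R.items():
    m=((hsv[...,0]>=a)&(hsv[...,0]<=b)&(hsv[...,1]>120)&(hsv[...,2]>50))
    m[:182]=0;m[236:]=0;m[:,:345]=0;m[:,438:]=0
    ys=np.where(m.sum(1)>=4)[0]; y0,y1=ys[0],ys[-1]
    h=y1-y0+1
    rows=[r for r in range(y0+1,y1) if r<y0+h*.25 or r>y1-h*.25]
    pr=np.array([(np.where(m[r])[0].max()+.5,r) for r in rows])
    P=ray('top',pr,112); vx,vy,x,y=cv2.fitLine(P.astype(np.float32),cv2.DIST_L2,0,.01,.01).ravel()
    print(k,'rows',y0,y1,'right edge',P.mean(0).round(1),'ang',np.degrees(np.arctan2(vy/vx,1)).round(2))
    xs=np.where(m.any(0))[0]
    cols=range(int(pr[:,0].min())-9,int(pr[:,0].min())-1)
    pt=np.array([(cc,np.where(m[:,cc])[0].min()-.5) for cc in cols]); Q=ray('top',pt,112)
    pb=np.array([(cc,np.where(m[:,cc])[0].max()+.5) for cc in cols]); B=ray('top',pb,104)
    print('   far edge',Q.mean(0).round(1),'near edge',B.mean(0).round(1))
E
```

```text
slot [264 156  12   5  29] [270. 158.] [[583.6 207. ]]
slot [285 159  12   6  30] [290.9 161.3] [[576.3 164.6]]
slot [307 163  12   5  33] [312.  164.8] [[568.4 122. ]]
floor [278 155  42   7 156] [304.5 156.9] [[584.8 137. ]]
floor [238 160  16  39 289] [245.1 178.9] [[541.4 257.2]]
floor [258 163  17  40 307] [265.9 182.1] [[534.2 215.2]]
floor [279 167  17  39 335] [286.6 185.9] [[525.9 173.5]]
floor [300 170  17  40 355] [307.5 189. ] [[519.2 131.3]]
floor [312 179   8  36 116] [317.1 202. ] [[492.6 112.4]]
floor [232 205  56  10 263] [252.5 211. ] [[476.1 241.8]]
blue rows 185 227 right edge [472.8  29.4] ang -4.98
   far edge [509.6  41.5] near edge [435.6  42.6]
red rows 187 228 right edge [469.6 -12.4] ang -5.17
   far edge [5.046e+02 4.000e-01] near edge [432.2   1.5]
green rows 189 230 right edge [465.5 -52.5] ang -4.48
   far edge [499.1 -40.5] near edge [428.6 -39.5]
yellow rows 190 233 right edge [461.4 -95.2] ang -4.41
   far edge [500.8 -83.4] near edge [423.2 -82. ]
```

Run:
```python
from h import *
t=cv2.imread('pics/top0.png'); g=cv2.cvtColor(t,cv2.COLOR_BGR2GRAY).astype(int)
n0=[(245.1,178.9),(265.9,182.1),(286.6,185.9),(307.5,189)]
S=[]
for u,v in n0:
    # darkness-weighted centroid in window inside floor
    U,V=np.meshgrid(np.arange(int(u)-4,int(u)+7),np.arange(int(v)-13,int(v)+15))
    w=np.clip(110-g[V,U],0,None); 
    # keep largest comp
    n,l,st,c=cv2.connectedComponentsWithStats((w>0).astype(np.uint8)); 
    i=1+np.argmax(st[1:,4]); w=w*(l==i)
    c=(np.sum(U*w)/w.sum(),np.sum(V*w)/w.sum()); S.append(ray('top',c,12)[0]); print(np.round(c,1),st[i],S[-1].round(1))
S=np.array(S); d=S[0]-S[3]; print(S.mean(0),np.hypot(*d),np.degrees(np.arctan2(-d[0],d[1])))
# predict corners old/new for overlay
def dock(o,a,z,pts):
    a=np.radians(a); R=np.array([[np.cos(a),-np.sin(a)],[np.sin(a),np.cos(a)]]); p=np.array(pts,float)@R.T+o
    return np.c_[p,np.full(len(p),z)]
an=np.degrees(np.arctan2(-d[0],d[1]))
for n in('top','scene'):
    im=cv2.imread(f'pics/{n}0.png'); im=cv2.resize(im,None,fx=4,fy=4,interpolation=cv2.INTER_CUBIC)
    for o,aa,s in((S.mean(0),an,1),((468.1,-22.5),-4.8,-1)):
        for y in(63,21,-21,-63):
            for z,hx,hy in((60,49,18.5),)+(((112,38,10),(146,18,5)) if s<0 else ((12,41,12.5),)):
                q=(proj(n,dock(o,aa,z,[(hx,y+hy),(hx,y-hy),(-hx,y-hy),(-hx,y+hy)]))*4+1.5).astype(int)
                cv2.polylines(im,[q],True,(255,0,255),1)
    x,y,w,h=(220,120,225,150) if n=='top' else (225,90,200,180)
    c=im[y*4:(y+h)*4,x*4:(x+w)*4]; c=cv2.resize(c,None,fx=.83,fy=.83,interpolation=cv2.INTER_AREA); cv2.imwrite(f'pics/ov_{n}.png',c)
```

```text
[246.2 179.6] [ 3  5  5 20 45] [539.9 255.1]
[266.7 182.8] [ 4  5  5 19 43] [532.9 213.5]
[287.2 186.2] [ 3  5  5 19 42] [525.4 172.2]
[307.8 189.7] [ 3  4  5 20 42] [517.8 130.8]
[528.97728113 192.90463753] 126.17026858809034 -10.098379675894623
```

View pics/ov_top.png

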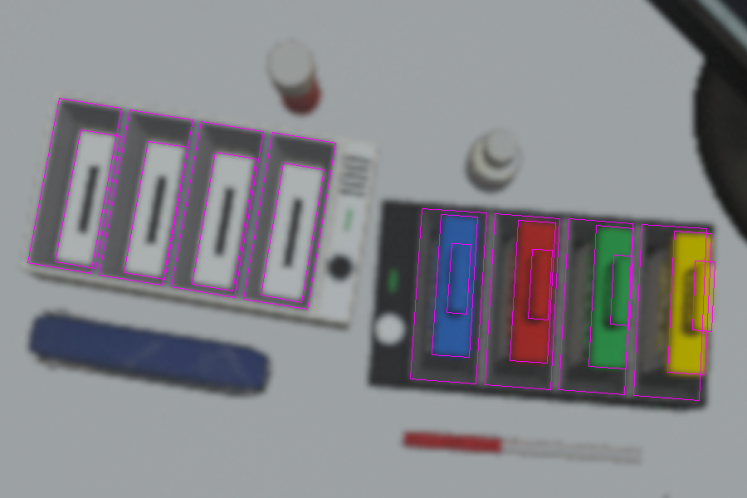

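View pics/ov_scene.png

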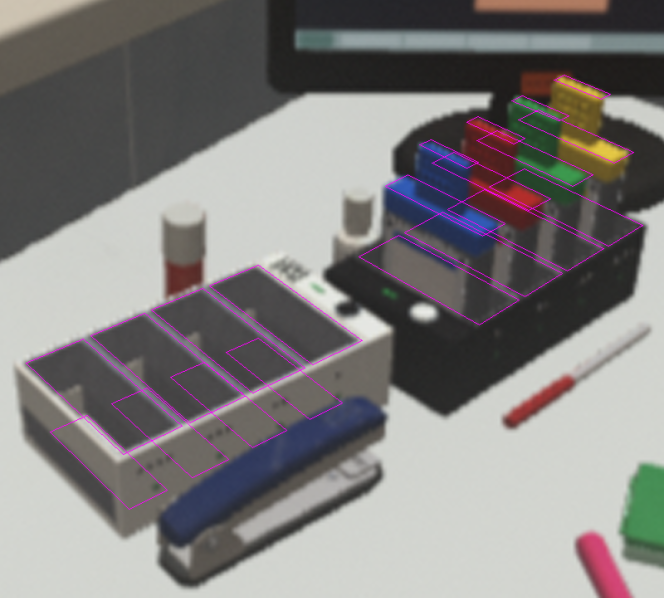

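Run:
```python
from h import *
def tri(a,b):
    L=[]
    for n,uv in(('top',a),('scene',b)):
        c=env.calibration(n);T=np.array(c['cam_to_world']);f=200/np.tan(np.radians(c['fovy'])/2)
        d=T[:3,:3]@[(uv[0]-c['cx'])/f,(uv[1]-c['cy'])/f,1]; L.append((T[:3,3],d/np.linalg.norm(d)))
    A=sum(np.eye(3)-np.outer(d,d) for o,d in L); B=sum((np.eye(3)-np.outer(d,d))@o for o,d in L)
    p=np.linalg.solve(A,B); return p.round(0),[round(np.linalg.norm((np.eye(3)-np.outer(d,d))@(p-o)),1) for o,d in L]
print(tri((398,98),(306,115)),tri((555,258),(481,118)))
print('top corners at z 500',ray('top',(462,0),500))
```

```text
(array([682., -42.,  89.]), [np.float64(2.8), np.float64(2.8)]) (array([ 376., -317.,   86.]), [np.float64(1.3), np.float64(1.3)])
top corners at z 500 [[643.25204911 -46.73764114]]
```

Call:
move_arm --deltas '[{"linear": [-1,0,0],"delta_rot": [0,0,0],"jaw": 36},{"linear": [-3,0,0],"delta_rot": [0,0,0],"jaw": 36},{"linear": [-5,0,0],"delta_rot": [0,0,0],"jaw": 36},{"linear": [-7.5,0,0],"delta_rot": [0,0,0],"jaw": 36},{"linear": [-10,0,0],"delta_rot": [0,0,0],"jaw": 36},{"linear": [-12.5,0,0],"delta_rot": [0,0,0],"jaw": 36},{"linear": [-15,0,0],"delta_rot": [0,0,0],"jaw": 36},{"linear": [-16.5,0,0],"delta_rot": [0,0,0],"jaw": 36},{"linear": [-17,0,0],"delta_rot": [0,0,0],"jaw": 36},{"linear": [-17,0,0],"delta_rot": [0,0,0],"jaw": 36}]' --squeeze 40

```text
time: 1.1
eef_pos: [93.0, -367.8, 304.0]
tool_rot: [-1.317, 1.024, -1.025]
contact_force: [-0.5, -0.2, -0.0]
grip_width: 0.356
```

```bash
cat > d.py <<'E'
import sys, numpy as np
from cell import env
from scipy.spatial.transform import Rotation as R
# usage: d.py x y z yaw(tool x bearing, deg)  -> delta in tool axes
x,y,z,yaw=map(float,sys.argv[1:5])
s=env.state(); M=R.from_rotvec(s['tool_rot']); p=np.array(s['eef_pos'])
c,sn=np.cos(np.radians(yaw)),np.sin(np.radians(yaw))
T=np.c_[[c,sn,0],[0,0,-1],[-sn,c,0]]
print('t',round(s['time'],2),'pos',p.round(1),'q',np.round(s['q'],2),'grip',round(s['grip_width'],3),'F',np.round(s['contact_force'],1))
print('lin cm',(M.inv().apply(np.array([x,y,z])-p)/10).round(2),'rot deg',np.degrees((M.inv()*R.from_matrix(T)).as_rotvec()).round(1))
E
python3 d.py 275 -240 340 -82
python3 - <<'E'
from h import *
im=env.read_camera("scene"); cv2.imwrite("pics/scene1.png",im[:,:,::-1])
E
```

```text
t 1.1 pos [  93.  -367.8  304. ] q [ 1.28 -0.04 -0.    1.92 -0.    1.26 -0.04] grip 0.356 F [-0.5 -0.2 -0. ]
lin cm [-7.92 -3.61 20.78] rot deg [-0.   6.2  0. ]
```

View pics/scene1.png

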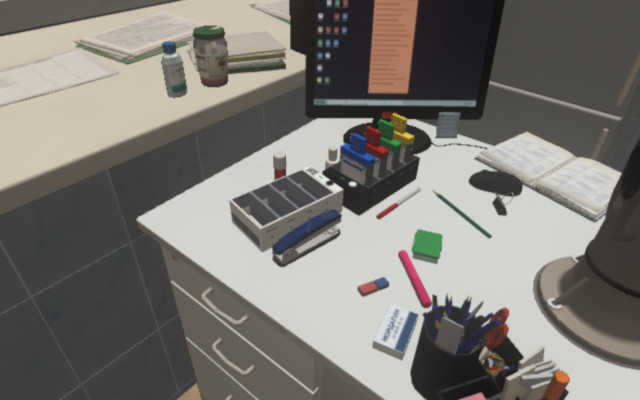

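Call:
move_arm --deltas '[{"linear": [-0.5,0,1],"delta_rot": [0,0,0],"jaw": 36},{"linear": [-1.2,0,3],"delta_rot": [0,1,0],"jaw": 36},{"linear": [-2.2,0,6],"delta_rot": [0,2,0],"jaw": 36},{"linear": [-3.5,0,9],"delta_rot": [0,3,0],"jaw": 36},{"linear": [-4.6,0,12],"delta_rot": [0,4,0],"jaw": 36},{"linear": [-5.8,0,15],"delta_rot": [0,5,0],"jaw": 36},{"linear": [-7,0,18],"delta_rot": [0,6,0],"jaw": 36},{"linear": [-7.8,0,20],"delta_rot": [0,6,0],"jaw": 36},{"linear": [-8,0,21],"delta_rot": [0,6,0],"jaw": 36},{"linear": [-8,0,21],"delta_rot": [0,6,0],"jaw": 36}]'

```text
time: 2.15
eef_pos: [278.5, -238.8, 303.8]
tool_rot: [-1.274, 1.101, -1.101]
contact_force: [-0.7, -0.3, 0.8]
grip_width: 0.364
```

```bash
python3 d.py 385 -60 320 -90
```

```text
t 2.15 pos [ 278.5 -238.8  303.8] q [ 1.03 -0.06 -0.34  1.93 -0.02  1.26 -0.73] grip 0.364 F [-0.7 -0.3  0.8]
lin cm [-16.13  -1.61  13.15] rot deg [-0.   8.4 -0. ]
```

Call:
move_arm --deltas '[{"linear": [-1,0,0.8],"delta_rot": [0,0,0],"jaw": 36},{"linear": [-3,0,2.4],"delta_rot": [0,1,0],"jaw": 36},{"linear": [-5,0,4],"delta_rot": [0,2,0],"jaw": 36},{"linear": [-7.5,0,6.1],"delta_rot": [0,3,0],"jaw": 36},{"linear": [-10,-0.5,8.1],"delta_rot": [0,4,0],"jaw": 36},{"linear": [-12.5,-1,10.2],"delta_rot": [0,6,0],"jaw": 36},{"linear": [-14.5,-1.5,11.8],"delta_rot": [0,8,0],"jaw": 36},{"linear": [-16,-1.6,13],"delta_rot": [0,8.4,0],"jaw": 36},{"linear": [-16.1,-1.6,13.2],"delta_rot": [0,8.4,0],"jaw": 36},{"linear": [-16.1,-1.6,13.2],"delta_rot": [0,8.4,0],"jaw": 36}]'

```text
time: 3.15
eef_pos: [384.5, -62.5, 319.7]
tool_rot: [-1.208, 1.213, -1.213]
contact_force: [-0.0, -0.6, 1.0]
grip_width: 0.357
```

```bash
python3 d.py 473.4 40.3 260 -94.8
```

```text
t 3.15 pos [384.5 -62.5 319.7] q [ 0.79 -0.01 -0.66  1.85 -0.01  1.3  -1.44] grip 0.357 F [-0.  -0.6  1. ]
lin cm [-10.33   5.95   8.84] rot deg [0.1 4.5 0. ]
```

Call:
move_arm --deltas '[{"linear": [-1,0,0.9],"delta_rot": [0,0.5,0],"jaw": 36},{"linear": [-3,0.5,2.6],"delta_rot": [0,1,0],"jaw": 36},{"linear": [-5,1.5,4.3],"delta_rot": [0,2,0],"jaw": 36},{"linear": [-7,2.5,6],"delta_rot": [0,3,0],"jaw": 36},{"linear": [-9,4,7.7],"delta_rot": [0,4,0],"jaw": 36},{"linear": [-10,5,8.6],"delta_rot": [0,4.5,0],"jaw": 36},{"linear": [-10.3,5.8,8.8],"delta_rot": [0,4.5,0],"jaw": 36},{"linear": [-10.3,6,8.8],"delta_rot": [0,4.5,0],"jaw": 36},{"linear": [-10.3,6,8.8],"delta_rot": [0,4.5,0],"jaw": 36},{"linear": [-10.3,6,8.8],"delta_rot": [0,4.5,0],"jaw": 36}]'

```text
time: 4.15
eef_pos: [473.1, 40.1, 260.3]
tool_rot: [-1.169, 1.27, -1.272]
contact_force: [-0.4, -0.8, -0.4]
grip_width: 0.359
```

```bash
python3 d.py 473.4 40.3 190 -94.8;  python3 - <<'E'
from h import *
for n in("scene","top"):
    im=env.read_camera(n)[:,:,::-1]
    x,y,w,h=(220,100,225,170) if n=='top' else (225,60,200,210)
    cv2.imwrite(f"pics/{n}2.png",cv2.resize(im[y:y+h,x:x+w],None,fx=2.8,fy=2.8))
E
```

```text
t 4.15 pos [473.1  40.1 260.3] q [ 0.52  0.27 -0.77  1.76  0.2   1.2  -1.96] grip 0.359 F [-0.4 -0.8 -0.4]
lin cm [-0.03  7.03  0.02] rot deg [-0.  -0.   0.1]
```

View pics/scene2.png

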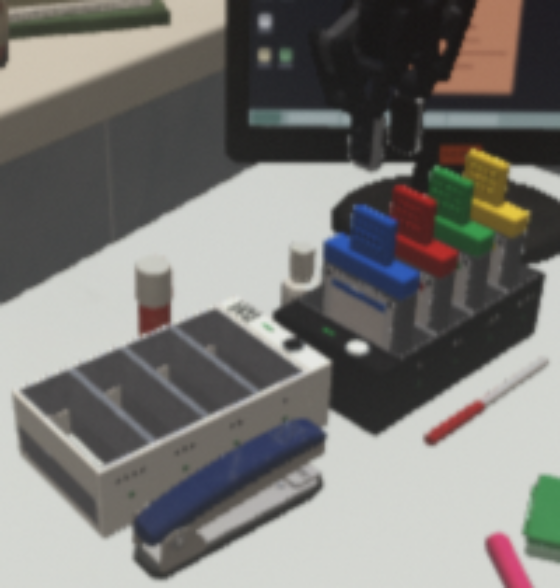

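View pics/top2.png

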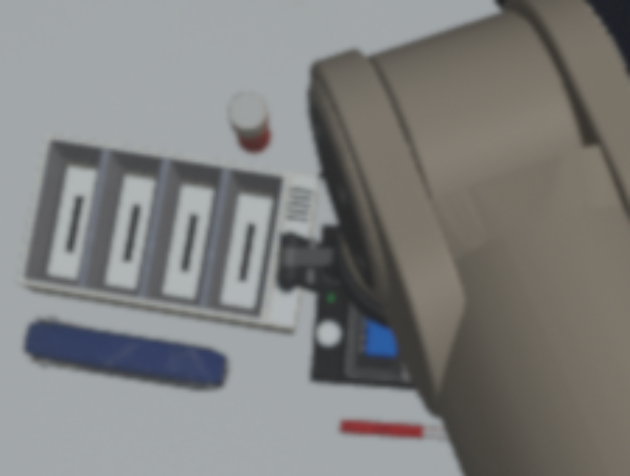

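Call:
move_arm --deltas '[{"linear": [0,1,0],"delta_rot": [0,0,0],"jaw": 36},{"linear": [0,2,0],"delta_rot": [0,0,0],"jaw": 36},{"linear": [0,3,0],"delta_rot": [0,0,0],"jaw": 36},{"linear": [0,4,0],"delta_rot": [0,0,0],"jaw": 36},{"linear": [0,5,0],"delta_rot": [0,0,0],"jaw": 36},{"linear": [0,6,0],"delta_rot": [0,0,0],"jaw": 36},{"linear": [0,6.6,0],"delta_rot": [0,0,0],"jaw": 36},{"linear": [0,7,0],"delta_rot": [0,0,0],"jaw": 36},{"linear": [0,7,0],"delta_rot": [0,0,0],"jaw": 36},{"linear": [0,7,0],"delta_rot": [0,0,0],"jaw": 36}]'

```text
time: 5.25
eef_pos: [473.4, 41.7, 190.1]
tool_rot: [-1.169, 1.269, -1.269]
contact_force: [-0.4, 0.1, 0.4]
grip_width: 0.36
```

```bash
python3 d.py 473.4 40.3 190 -94.8;  python3 - <<'E'
from h import *
for n in("scene","top"):
    im=env.read_camera(n)[:,:,::-1]
    x,y,w,h=(220,100,225,170) if n=='top' else (300,80,120,120)
    cv2.imwrite(f"pics/{n}3.png",cv2.resize(im[y:y+h,x:x+w],None,fx=4.8 if n=='scene' else 2.5,fy=4.8 if n=='scene' else 2.5,interpolation=cv2.INTER_CUBIC))
E
```

```text
t 5.25 pos [473.4  41.7 190.1] q [ 0.48  0.35 -0.74  1.86  0.27  1.04 -2.03] grip 0.36 F [-0.4  0.1  0.4]
lin cm [0.14 0.01 0.01] rot deg [-0.   0.1 -0. ]
```

View pics/scene3.png

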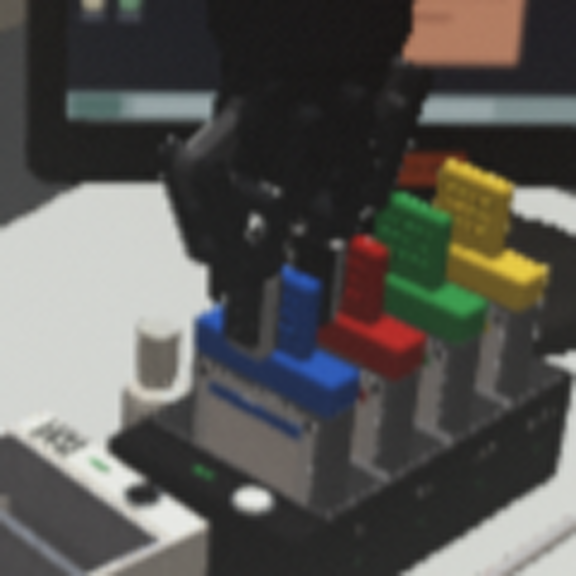

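Call:
move_arm --deltas '[{"linear": [0,0,0],"delta_rot": [0,0,0],"jaw": 0},{"linear": [0,0,0],"delta_rot": [0,0,0],"jaw": 0},{"linear": [0,0,0],"delta_rot": [0,0,0],"jaw": 0},{"linear": [0,0,0],"delta_rot": [0,0,0],"jaw": 0},{"linear": [0,-0.5,0],"delta_rot": [0,0,0],"jaw": 0},{"linear": [0,-1.5,0],"delta_rot": [0,0,0],"jaw": 0},{"linear": [0,-3,0],"delta_rot": [0,0,0],"jaw": 0},{"linear": [0,-4.5,0],"delta_rot": [0,0,0],"jaw": 0},{"linear": [0,-6,0],"delta_rot": [0,0,0],"jaw": 0},{"linear": [0,-7.5,0],"delta_rot": [0,0,0],"jaw": 0}]'

```text
time: 6.35
eef_pos: [473.0, 41.8, 266.0]
tool_rot: [-1.169, 1.269, -1.269]
contact_force: [0.8, 0.4, -1.2]
grip_width: 0.107
```

```bash
python3 d.py 473.4 40.3 320 -94.8
python3 - <<'E'
from h import *
im=env.read_camera('scene')[:,:,::-1]
cv2.imwrite("pics/s4.png",cv2.resize(im[40:240,240:440],None,fx=3,fy=3,interpolation=cv2.INTER_CUBIC))
E
```

```text
t 6.35 pos [473.   41.8 266. ] q [ 0.52  0.26 -0.77  1.75  0.2   1.21 -1.96] grip 0.107 F [ 0.8  0.4 -1.2]
lin cm [ 0.14 -5.4   0.05] rot deg [-0.   0.1 -0. ]
```

View pics/s4.png

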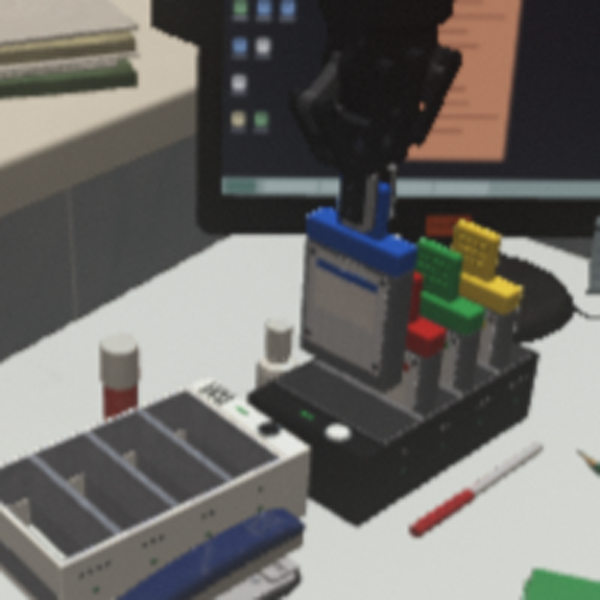

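```bash
python3 d.py 517.9 130.9 275 -100.1
```

```text
t 6.4 pos [474.5  42.2 268.4] q [ 0.52  0.26 -0.78  1.74  0.2   1.21 -1.96] grip 0.108 F [0.5 0.8 0.1]
lin cm [-9.19 -0.63  3.61] rot deg [-0.3  5.4 -0. ]
```

Call:
move_arm --deltas '[{"linear": [-0.5,-0.6,0.2],"delta_rot": [0,0.5,0],"jaw": 0},{"linear": [-1.5,-0.6,0.6],"delta_rot": [0,1,0],"jaw": 0},{"linear": [-3,-0.6,1.2],"delta_rot": [0,2,0],"jaw": 0},{"linear": [-4.5,-0.6,1.8],"delta_rot": [0,3,0],"jaw": 0},{"linear": [-6,-0.6,2.4],"delta_rot": [0,4,0],"jaw": 0},{"linear": [-7.5,-0.6,3],"delta_rot": [0,5,0],"jaw": 0},{"linear": [-8.5,-0.6,3.4],"delta_rot": [0,5.4,0],"jaw": 0},{"linear": [-9.2,-0.6,3.6],"delta_rot": [0,5.4,0],"jaw": 0},{"linear": [-9.2,-0.6,3.6],"delta_rot": [0,5.4,0],"jaw": 0},{"linear": [-9.2,-0.6,3.6],"delta_rot": [0,5.4,0],"jaw": 0}]'

```text
time: 7.4
eef_pos: [516.4, 129.8, 270.6]
tool_rot: [-1.122, 1.338, -1.338]
contact_force: [0.2, -0.1, -1.6]
grip_width: 0.109
```

```bash
python3 d.py 517.9 130.9 191 -100.1
```

```text
t 7.4 pos [516.4 129.8 270.6] q [ 0.29  0.39 -0.76  1.59  0.28  1.27 -2.26] grip 0.109 F [ 0.2 -0.1 -1.6]
lin cm [-0.14  7.96  0.13] rot deg [ 0.  -0.   0.1]
```

Call:
move_arm --deltas '[{"linear": [-0.1,0.5,0.1],"delta_rot": [0,0,0],"jaw": 0},{"linear": [-0.1,1.5,0.1],"delta_rot": [0,0,0],"jaw": 0},{"linear": [-0.1,2.5,0.1],"delta_rot": [0,0,0],"jaw": 0},{"linear": [-0.1,3.5,0.1],"delta_rot": [0,0,0],"jaw": 0},{"linear": [-0.1,4.5,0.1],"delta_rot": [0,0,0],"jaw": 0},{"linear": [-0.1,5.5,0.1],"delta_rot": [0,0,0],"jaw": 0},{"linear": [-0.1,6.2,0.1],"delta_rot": [0,0,0],"jaw": 0},{"linear": [-0.1,6.8,0.1],"delta_rot": [0,0,0],"jaw": 0},{"linear": [-0.1,7.2,0.1],"delta_rot": [0,0,0],"jaw": 0},{"linear": [-0.1,7.5,0.1],"delta_rot": [0,0,0],"jaw": 0}]'

```text
time: 8.4
eef_pos: [517.9, 131.2, 195.7]
tool_rot: [-1.121, 1.338, -1.338]
contact_force: [-0.4, -0.2, -1.2]
grip_width: 0.105
```

```bash
python3 d.py 517.9 130.9 190 -100.1
```

```text
t 8.4 pos [517.9 131.2 195.7] q [ 0.26  0.46 -0.73  1.69  0.34  1.11 -2.32] grip 0.105 F [-0.4 -0.2 -1.2]
lin cm [0.03 0.57 0.01] rot deg [-0.  0. -0.]
```

Call:
move_arm --deltas '[{"linear": [0,0.1,0],"delta_rot": [0,0,0],"jaw": 0},{"linear": [0,0.2,0],"delta_rot": [0,0,0],"jaw": 0},{"linear": [0,0.3,0],"delta_rot": [0,0,0],"jaw": 0},{"linear": [0,0.4,0],"delta_rot": [0,0,0],"jaw": 0},{"linear": [0,0.5,0],"delta_rot": [0,0,0],"jaw": 0},{"linear": [0,0.6,0],"delta_rot": [0,0,0],"jaw": 0},{"linear": [0,0.6,0],"delta_rot": [0,0,0],"jaw": 0},{"linear": [0,0.6,0],"delta_rot": [0,0,0],"jaw": 0},{"linear": [0,0.6,0],"delta_rot": [0,0,0],"jaw": 0},{"linear": [0,0.6,0],"delta_rot": [0,0,0],"jaw": 0}]'

```text
time: 9.4
eef_pos: [517.9, 131.2, 190.3]
tool_rot: [-1.12, 1.337, -1.338]
contact_force: [-1.9, -0.3, 3.9]
grip_width: 0.111
```

Call:
move_arm --deltas '[{"linear": [0,0,0],"delta_rot": [0,0,0],"jaw": 36},{"linear": [0,0,0],"delta_rot": [0,0,0],"jaw": 36},{"linear": [0,0,0],"delta_rot": [0,0,0],"jaw": 36},{"linear": [0,0,0],"delta_rot": [0,0,0],"jaw": 36},{"linear": [0,-0.5,0],"delta_rot": [0,0,0],"jaw": 36},{"linear": [0,-2,0],"delta_rot": [0,0,0],"jaw": 36},{"linear": [0,-4,0],"delta_rot": [0,0,0],"jaw": 36},{"linear": [0,-6,0],"delta_rot": [0,0,0],"jaw": 36},{"linear": [0,-7,0],"delta_rot": [0,0,0],"jaw": 36},{"linear": [0,-7,0],"delta_rot": [0,0,0],"jaw": 36}]'

```text
time: 10.4
eef_pos: [518.6, 131.6, 261.6]
tool_rot: [-1.117, 1.336, -1.339]
contact_force: [-0.1, -0.3, 0.3]
grip_width: 0.364
```

```bash
python3 d.py 469.9 -0.9 255 -94.8
python3 - <<'E'
from h import *
im=env.read_camera('scene')[:,:,::-1]
cv2.imwrite("pics/s5.png",cv2.resize(im[60:260,220:420],None,fx=3,fy=3,interpolation=cv2.INTER_CUBIC))
E
```

```text
t 10.4 pos [518.6 131.6 261.6] q [ 0.28  0.4  -0.76  1.6   0.29  1.25 -2.27] grip 0.364 F [-0.1 -0.3  0.3]
lin cm [13.9   0.63 -2.48] rot deg [-0.2 -5.3 -0.1]
```

View pics/s5.png

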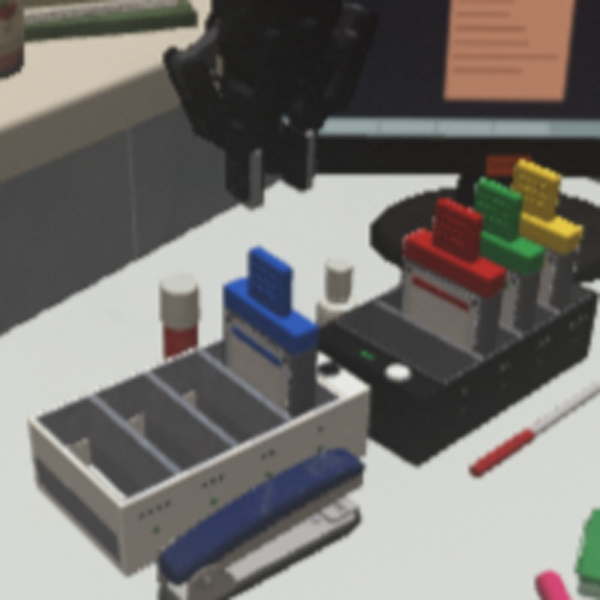

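Call:
move_arm --deltas '[{"linear": [1,0,-0.2],"delta_rot": [0,0,0],"jaw": 36},{"linear": [3,0,-0.5],"delta_rot": [0,-1,0],"jaw": 36},{"linear": [5.5,0,-1],"delta_rot": [0,-2,0],"jaw": 36},{"linear": [8,0,-1.4],"delta_rot": [0,-3,0],"jaw": 36},{"linear": [10.5,0,-1.9],"delta_rot": [0,-4,0],"jaw": 36},{"linear": [12.5,0.3,-2.2],"delta_rot": [0,-5,0],"jaw": 36},{"linear": [13.6,0.5,-2.5],"delta_rot": [0,-5.3,0],"jaw": 36},{"linear": [13.9,0.6,-2.5],"delta_rot": [0,-5.3,0],"jaw": 36},{"linear": [13.9,0.6,-2.5],"delta_rot": [0,-5.3,0],"jaw": 36},{"linear": [13.9,0.6,-2.5],"delta_rot": [0,-5.3,0],"jaw": 36}]'

```text
time: 11.45
eef_pos: [468.8, -0.7, 253.7]
tool_rot: [-1.169, 1.271, -1.269]
contact_force: [0.2, 0.8, -0.9]
grip_width: 0.357
```

```bash
python3 d.py 469.9 -0.9 190 -94.8
```

```text
t 11.45 pos [468.8  -0.7 253.7] q [ 0.61  0.26 -0.76  1.78  0.19  1.18 -1.87] grip 0.357 F [ 0.2  0.8 -0.9]
lin cm [0.02 6.37 0.12] rot deg [ 0.   0.1 -0. ]
```

Descend on red, close, and lift a little to check.

Call:
move_arm --deltas '[{"linear": [0,1,0.1],"delta_rot": [0,0,0],"jaw": 36},{"linear": [0,2.5,0.1],"delta_rot": [0,0,0],"jaw": 36},{"linear": [0,4,0.1],"delta_rot": [0,0,0],"jaw": 36},{"linear": [0,5.2,0.1],"delta_rot": [0,0,0],"jaw": 36},{"linear": [0,6,0.1],"delta_rot": [0,0,0],"jaw": 36},{"linear": [0,6.4,0.1],"delta_rot": [0,0,0],"jaw": 36},{"linear": [0,6.4,0.1],"delta_rot": [0,0,0],"jaw": 36},{"linear": [0,6.4,0.1],"delta_rot": [0,0,0],"jaw": 0},{"linear": [0,6.4,0.1],"delta_rot": [0,0,0],"jaw": 0},{"linear": [0,6.4,0.1],"delta_rot": [0,0,0],"jaw": 0}]'

```text
time: 12.45
eef_pos: [470.4, -1.5, 190.5]
tool_rot: [-1.167, 1.269, -1.272]
contact_force: [-0.4, 0.1, 1.4]
grip_width: 0.11
```

```bash
python3 d.py 470 -1 345 -94.8
python3 - <<'E'
from h import *
im=env.read_camera('scene')[:,:,::-1]
cv2.imwrite("pics/s6.png",cv2.resize(im[80:200,300:420],None,fx=4,fy=4,interpolation=cv2.INTER_CUBIC))
E
```

```text
t 12.45 pos [470.4  -1.5 190.5] q [ 0.57  0.34 -0.74  1.87  0.26  1.03 -1.93] grip 0.11 F [-0.4  0.1  1.4]
lin cm [-4.000e-02 -1.545e+01 -1.000e-02] rot deg [-0.1 -0.   0. ]
```

View pics/s6.png

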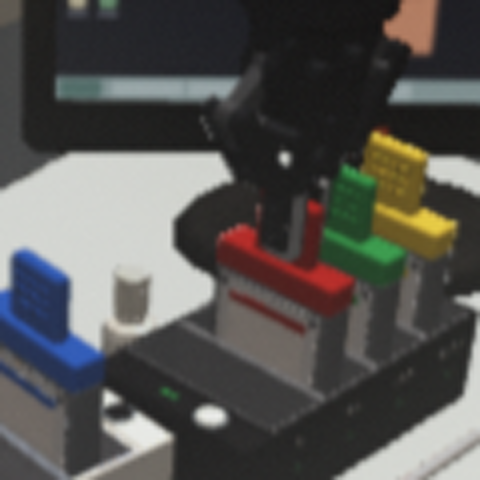

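Call:
move_arm --deltas '[{"linear": [0,-0.5,0],"delta_rot": [0,0,0],"jaw": 0},{"linear": [0,-1.5,0],"delta_rot": [0,0,0],"jaw": 0},{"linear": [0,-3,0],"delta_rot": [0,0,0],"jaw": 0},{"linear": [0,-5,0],"delta_rot": [0,0,0],"jaw": 0},{"linear": [0,-7,0],"delta_rot": [0,0,0],"jaw": 0},{"linear": [0,-9,0],"delta_rot": [0,0,0],"jaw": 0},{"linear": [0,-11,0],"delta_rot": [0,0,0],"jaw": 0},{"linear": [0,-13,0],"delta_rot": [0,0,0],"jaw": 0},{"linear": [0,-14.6,0],"delta_rot": [0,0,0],"jaw": 0},{"linear": [0,-15.5,0],"delta_rot": [0,0,0],"jaw": 0}]'

```text
time: 13.5
eef_pos: [470.1, -1.1, 346.8]
tool_rot: [-1.167, 1.268, -1.272]
contact_force: [-0.2, 0.2, -2.4]
grip_width: 0.11
```

```bash
python3 d.py 525.3 172.2 345 -100.1
```

```text
t 13.5 pos [470.1  -1.1 346.8] q [ 0.63  0.19 -0.78  1.62  0.14  1.39 -1.82] grip 0.11 F [-0.2  0.2 -2.4]
lin cm [-17.73   0.19   4.06] rot deg [-0.1  5.3  0. ]
```

Call:
move_arm --deltas '[{"linear": [-0.5,0,0.1],"delta_rot": [0,0.3,0],"jaw": 0},{"linear": [-2,0,0.4],"delta_rot": [0,0.7,0],"jaw": 0},{"linear": [-4,0,0.9],"delta_rot": [0,1.3,0],"jaw": 0},{"linear": [-6.5,0,1.5],"delta_rot": [0,2,0],"jaw": 0},{"linear": [-9,0,2],"delta_rot": [0,3,0],"jaw": 0},{"linear": [-11.5,0,2.6],"delta_rot": [0,4,0],"jaw": 0},{"linear": [-14,0,3.2],"delta_rot": [0,5,0],"jaw": 0},{"linear": [-16,0,3.7],"delta_rot": [0,5.3,0],"jaw": 0},{"linear": [-17.3,0,4],"delta_rot": [0,5.3,0],"jaw": 0},{"linear": [-17.7,0,4.1],"delta_rot": [0,5.3,0],"jaw": 0}]'

```text
time: 14.5
eef_pos: [524.7, 173.9, 343.6]
tool_rot: [-1.124, 1.338, -1.333]
contact_force: [0.4, -0.6, -1.4]
grip_width: 0.109
```

```bash
python3 d.py 525.3 172.2 260 -100.1
```

```text
t 14.5 pos [524.7 173.9 343.6] q [ 0.21  0.4  -0.81  1.4   0.29  1.46 -2.33] grip 0.109 F [ 0.4 -0.6 -1.4]
lin cm [0.16 8.36 0.12] rot deg [ 0.2  0.2 -0. ]
```

Call:
move_arm --deltas '[{"linear": [0.1,0.5,0.1],"delta_rot": [0,0,0],"jaw": 0},{"linear": [0.1,1.5,0.1],"delta_rot": [0,0,0],"jaw": 0},{"linear": [0.1,3,0.1],"delta_rot": [0,0,0],"jaw": 0},{"linear": [0.1,4.5,0.1],"delta_rot": [0,0,0],"jaw": 0},{"linear": [0.1,6,0.1],"delta_rot": [0,0,0],"jaw": 0},{"linear": [0.1,7.5,0.1],"delta_rot": [0,0,0],"jaw": 0},{"linear": [0.1,8.8,0.1],"delta_rot": [0,0,0],"jaw": 0},{"linear": [0.1,9.7,0.1],"delta_rot": [0,0,0],"jaw": 0},{"linear": [0.1,10,0.1],"delta_rot": [0,0,0],"jaw": 0},{"linear": [0.1,10,0.1],"delta_rot": [0,0,0],"jaw": 0}]'

```text
time: 15.5
eef_pos: [526.2, 170.0, 244.5]
tool_rot: [-1.121, 1.338, -1.338]
contact_force: [0.8, 0.3, -1.3]
grip_width: 0.108
```

```bash
python3 d.py 525.3 172.2 190 -100.1
python3 - <<'E'
from h import *
im=env.read_camera('scene')[:,:,::-1]
cv2.imwrite("pics/s7.png",cv2.resize(im[60:260,220:420],None,fx=3,fy=3,interpolation=cv2.INTER_CUBIC))
E
```

```text
t 15.5 pos [526.2 170.  244.5] q [ 0.21  0.47 -0.78  1.58  0.34  1.24 -2.37] grip 0.108 F [ 0.8  0.3 -1.3]
lin cm [-0.2   5.45 -0.12] rot deg [ 0. -0.  0.]
```

View pics/s7.png

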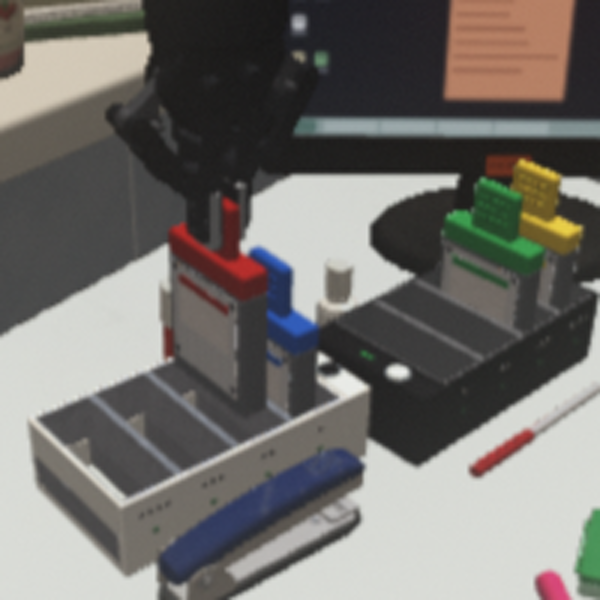

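Call:
move_arm --deltas '[{"linear": [-0.1,0.7,-0.1],"delta_rot": [0,0,0],"jaw": 0},{"linear": [-0.1,1.5,-0.1],"delta_rot": [0,0,0],"jaw": 0},{"linear": [-0.1,2.4,-0.1],"delta_rot": [0,0,0],"jaw": 0},{"linear": [-0.1,3.2,-0.1],"delta_rot": [0,0,0],"jaw": 0},{"linear": [-0.1,4,-0.1],"delta_rot": [0,0,0],"jaw": 0},{"linear": [-0.1,4.5,-0.1],"delta_rot": [0,0,0],"jaw": 0},{"linear": [-0.1,4.9,-0.1],"delta_rot": [0,0,0],"jaw": 0},{"linear": [-0.1,5.2,-0.1],"delta_rot": [0,0,0],"jaw": 0},{"linear": [-0.1,5.4,-0.1],"delta_rot": [0,0,0],"jaw": 0},{"linear": [-0.1,5.4,-0.1],"delta_rot": [0,0,0],"jaw": 0}]'

```text
time: 16.55
eef_pos: [525.5, 171.6, 190.9]
tool_rot: [-1.12, 1.338, -1.338]
contact_force: [0.6, -0.4, -1.4]
grip_width: 0.112
```

```bash
python3 d.py 525.3 172.2 190 -100.1
```

```text
t 16.55 pos [525.5 171.6 190.9] q [ 0.19  0.52 -0.76  1.65  0.38  1.13 -2.41] grip 0.112 F [ 0.6 -0.4 -1.4]
lin cm [-0.06  0.09 -0.03] rot deg [-0.  0. -0.]
```

Call:
move_arm --deltas '[{"linear": [0,0.1,0],"delta_rot": [0,0,0],"jaw": 0},{"linear": [0,0.2,0],"delta_rot": [0,0,0],"jaw": 0},{"linear": [0,0.2,0],"delta_rot": [0,0,0],"jaw": 0},{"linear": [0,0.2,0],"delta_rot": [0,0,0],"jaw": 36},{"linear": [0,0.2,0],"delta_rot": [0,0,0],"jaw": 36},{"linear": [0,0.2,0],"delta_rot": [0,0,0],"jaw": 36},{"linear": [0,0,0],"delta_rot": [0,0,0],"jaw": 36},{"linear": [0,-2,0],"delta_rot": [0,0,0],"jaw": 36},{"linear": [0,-4.5,0],"delta_rot": [0,0,0],"jaw": 36},{"linear": [0,-7,0],"delta_rot": [0,0,0],"jaw": 36}]'

```text
time: 17.55
eef_pos: [525.3, 171.4, 261.5]
tool_rot: [-1.121, 1.338, -1.337]
contact_force: [0.1, -0.8, -0.2]
grip_width: 0.36
```

```bash
python3 d.py 466.3 -43.4 260 -94.8
python3 - <<'E'
from h import *
im=env.read_camera('scene')[:,:,::-1]
cv2.imwrite("pics/s8.png",cv2.resize(im[60:260,220:420],None,fx=3,fy=3,interpolation=cv2.INTER_CUBIC))
E
```

```text
t 17.55 pos [525.3 171.4 261.5] q [ 0.22  0.45 -0.79  1.55  0.33  1.28 -2.37] grip 0.36 F [ 0.1 -0.8 -0.2]
lin cm [22.19  0.15 -2.04] rot deg [ 0.  -5.3  0. ]
```

View pics/s8.png

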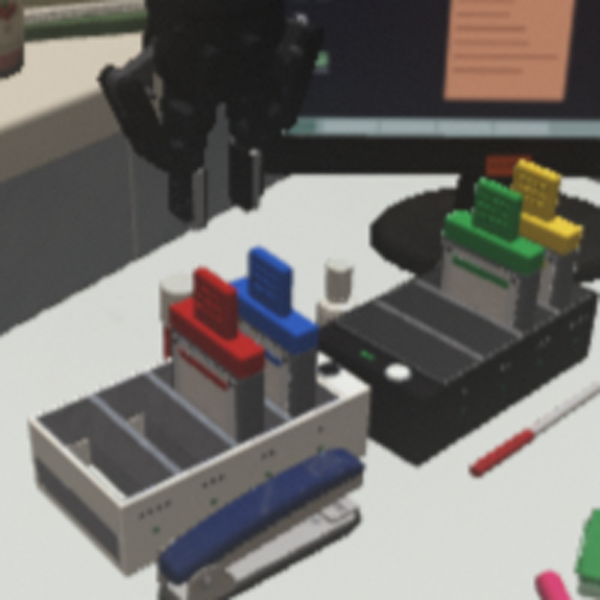

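Red is home next to blue, level with it. Now green.

Call:
move_arm --deltas '[{"linear": [1,0,-0.1],"delta_rot": [0,0,0],"jaw": 36},{"linear": [3.5,0,-0.3],"delta_rot": [0,-0.7,0],"jaw": 36},{"linear": [7,0,-0.6],"delta_rot": [0,-1.5,0],"jaw": 36},{"linear": [10.5,0,-1],"delta_rot": [0,-2.5,0],"jaw": 36},{"linear": [14,0,-1.3],"delta_rot": [0,-3.5,0],"jaw": 36},{"linear": [17.5,0,-1.6],"delta_rot": [0,-4.5,0],"jaw": 36},{"linear": [20,0,-1.9],"delta_rot": [0,-5.3,0],"jaw": 36},{"linear": [21.7,0,-2],"delta_rot": [0,-5.3,0],"jaw": 36},{"linear": [22.2,0.1,-2],"delta_rot": [0,-5.3,0],"jaw": 36},{"linear": [22.2,0.1,-2],"delta_rot": [0,-5.3,0],"jaw": 36}]'

```text
time: 18.6
eef_pos: [466.0, -44.6, 259.0]
tool_rot: [-1.169, 1.274, -1.272]
contact_force: [0.4, 0.6, 0.5]
grip_width: 0.361
```

```bash
python3 d.py 466.3 -43.4 190 -94.8
```

```text
t 18.6 pos [466.  -44.6 259. ] q [ 0.72  0.26 -0.79  1.77  0.2   1.19 -1.78] grip 0.361 F [0.4 0.6 0.5]
lin cm [-0.12  6.9   0.03] rot deg [ 0.1 -0.1  0. ]
```

Call:
move_arm --deltas '[{"linear": [0,1,0],"delta_rot": [0,0,0],"jaw": 36},{"linear": [0,2.5,0],"delta_rot": [0,0,0],"jaw": 36},{"linear": [0,4,0],"delta_rot": [0,0,0],"jaw": 36},{"linear": [0,5.4,0],"delta_rot": [0,0,0],"jaw": 36},{"linear": [0,6.4,0],"delta_rot": [0,0,0],"jaw": 36},{"linear": [0,6.9,0],"delta_rot": [0,0,0],"jaw": 36},{"linear": [0,6.9,0],"delta_rot": [0,0,0],"jaw": 36},{"linear": [0,6.9,0],"delta_rot": [0,0,0],"jaw": 0},{"linear": [0,6.9,0],"delta_rot": [0,0,0],"jaw": 0},{"linear": [0,6.9,0],"delta_rot": [0,0,0],"jaw": 0}]'

```text
time: 19.6
eef_pos: [467.4, -43.5, 191.5]
tool_rot: [-1.167, 1.269, -1.272]
contact_force: [0.9, -0.5, 1.0]
grip_width: 0.105
```

```bash
python3 d.py 466 -43.4 346 -94.8
python3 - <<'E'
from h import *
im=env.read_camera('scene')[:,:,::-1]
cv2.imwrite("pics/s9.png",cv2.resize(im[40:200,280:440],None,fx=3.5,fy=3.5,interpolation=cv2.INTER_CUBIC))
E
```

```text
t 19.6 pos [467.4 -43.5 191.5] q [ 0.68  0.34 -0.76  1.87  0.27  1.04 -1.85] grip 0.105 F [ 0.9 -0.5  1. ]
lin cm [  0.   -15.45  -0.12] rot deg [-0.1 -0.   0. ]
```

View pics/s9.png

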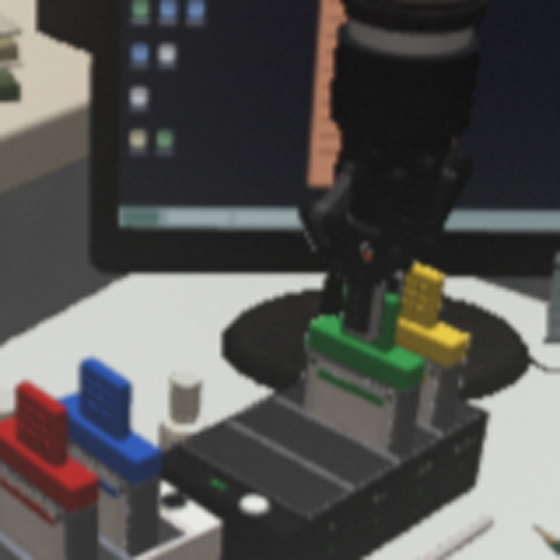

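Call:
move_arm --deltas '[{"linear": [0,-0.5,0],"delta_rot": [0,0,0],"jaw": 0},{"linear": [0,-1.5,0],"delta_rot": [0,0,0],"jaw": 0},{"linear": [0,-3,0],"delta_rot": [0,0,0],"jaw": 0},{"linear": [0,-5,0],"delta_rot": [0,0,0],"jaw": 0},{"linear": [0,-7,0],"delta_rot": [0,0,0],"jaw": 0},{"linear": [0,-9,0],"delta_rot": [0,0,0],"jaw": 0},{"linear": [0,-11,0],"delta_rot": [0,0,0],"jaw": 0},{"linear": [0,-13,0],"delta_rot": [0,0,0],"jaw": 0},{"linear": [0,-14.6,0],"delta_rot": [0,0,0],"jaw": 0},{"linear": [0,-15.5,0],"delta_rot": [0,0,0],"jaw": 0}]'

```text
time: 20.65
eef_pos: [467.2, -43.3, 347.9]
tool_rot: [-1.167, 1.268, -1.272]
contact_force: [0.4, 0.2, -0.9]
grip_width: 0.11
```

```bash
python3 d.py 532.7 213.6 348 -100.1
```

```text
t 20.65 pos [467.2 -43.3 347.9] q [ 0.75  0.19 -0.81  1.62  0.14  1.39 -1.73] grip 0.11 F [ 0.4  0.2 -0.9]
lin cm [-2.614e+01 -1.000e-02  4.380e+00] rot deg [-0.2  5.3  0. ]
```

Call:
move_arm --deltas '[{"linear": [-1,0,0.2],"delta_rot": [0,0.2,0],"jaw": 0},{"linear": [-3,0,0.5],"delta_rot": [0,0.6,0],"jaw": 0},{"linear": [-6,0,1],"delta_rot": [0,1.2,0],"jaw": 0},{"linear": [-9.5,0,1.6],"delta_rot": [0,2,0],"jaw": 0},{"linear": [-13,0,2.2],"delta_rot": [0,2.7,0],"jaw": 0},{"linear": [-16.5,0,2.8],"delta_rot": [0,3.4,0],"jaw": 0},{"linear": [-20,0,3.3],"delta_rot": [0,4.1,0],"jaw": 0},{"linear": [-23,0,3.8],"delta_rot": [0,4.8,0],"jaw": 0},{"linear": [-25.2,0,4.2],"delta_rot": [0,5.3,0],"jaw": 0},{"linear": [-26.1,0,4.4],"delta_rot": [0,5.3,0],"jaw": 0}]'

```text
time: 21.65
eef_pos: [531.2, 216.6, 344.6]
tool_rot: [-1.125, 1.337, -1.331]
contact_force: [-0.7, -0.2, -2.8]
grip_width: 0.111
```

```bash
python3 d.py 532.7 213.6 245 -100.1
```

```text
t 21.65 pos [531.2 216.6 344.6] q [ 0.14  0.46 -0.84  1.34  0.34  1.49 -2.42] grip 0.111 F [-0.7 -0.2 -2.8]
lin cm [0.29 9.96 0.23] rot deg [ 0.2  0.3 -0.1]
```

Call:
move_arm --deltas '[{"linear": [0,0,0],"delta_rot": [0,0,0],"jaw": 0},{"linear": [0,1,0],"delta_rot": [0,0,0],"jaw": 0},{"linear": [0,2.5,0],"delta_rot": [0,0,0],"jaw": 0},{"linear": [0,4,0],"delta_rot": [0,0,0],"jaw": 0},{"linear": [0,5.5,0],"delta_rot": [0,0,0],"jaw": 0},{"linear": [0,7,0],"delta_rot": [0,0,0],"jaw": 0},{"linear": [0,8.5,0],"delta_rot": [0,0,0],"jaw": 0},{"linear": [0,9.6,0],"delta_rot": [0,0,0],"jaw": 0},{"linear": [0,10,0],"delta_rot": [0,0,0],"jaw": 0},{"linear": [0,10,0],"delta_rot": [0,0,0],"jaw": 0}]'

```text
time: 22.65
eef_pos: [532.4, 211.7, 245.2]
tool_rot: [-1.121, 1.339, -1.339]
contact_force: [-0.6, -0.3, -1.7]
grip_width: 0.105
```

```bash
python3 - <<'E'
from h import *
im=env.read_camera('scene')[:,:,::-1]
cv2.imwrite("pics/s10.png",cv2.resize(im[60:260,200:400],None,fx=3,fy=3,interpolation=cv2.INTER_CUBIC))
E
python3 d.py 532.7 213.6 190 -100.1
```

```text
t 22.7 pos [532.7 212.3 246. ] q [ 0.15  0.52 -0.82  1.51  0.39  1.28 -2.47] grip 0.112 F [-0.4  0.4 -1.9]
lin cm [-0.13  5.6  -0.02] rot deg [-0.  -0.1  0. ]
```

View pics/s10.png

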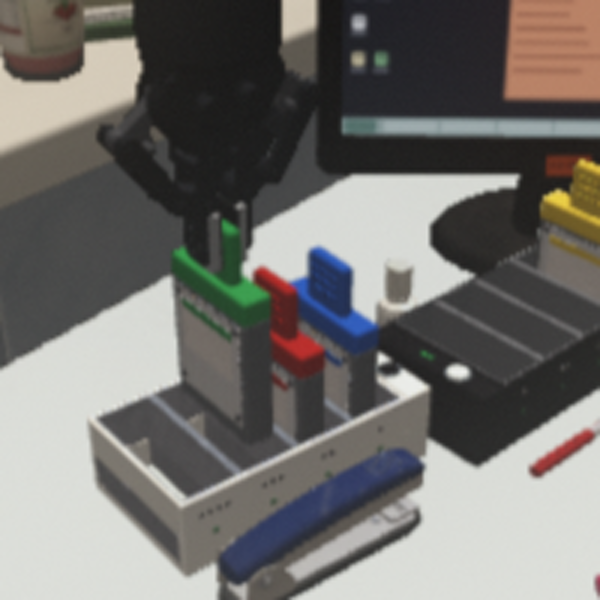

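Call:
move_arm --deltas '[{"linear": [-0.1,0.7,0],"delta_rot": [0,0,0],"jaw": 0},{"linear": [-0.1,1.5,0],"delta_rot": [0,0,0],"jaw": 0},{"linear": [-0.1,2.4,0],"delta_rot": [0,0,0],"jaw": 0},{"linear": [-0.1,3.2,0],"delta_rot": [0,0,0],"jaw": 0},{"linear": [-0.1,4,0],"delta_rot": [0,0,0],"jaw": 0},{"linear": [-0.1,4.6,0],"delta_rot": [0,0,0],"jaw": 0},{"linear": [-0.1,5,0],"delta_rot": [0,0,0],"jaw": 0},{"linear": [-0.1,5.3,0],"delta_rot": [0,0,0],"jaw": 0},{"linear": [-0.1,5.5,0],"delta_rot": [0,0,0],"jaw": 0},{"linear": [-0.1,5.5,0],"delta_rot": [0,0,0],"jaw": 0}]'

```text
time: 23.7
eef_pos: [532.8, 214.2, 191.6]
tool_rot: [-1.12, 1.337, -1.338]
contact_force: [-1.0, 0.2, 1.5]
grip_width: 0.11
```

```bash
python3 d.py 532.7 213.6 190 -100.1
```

```text
t 23.7 pos [532.8 214.2 191.6] q [ 0.13  0.57 -0.79  1.59  0.43  1.17 -2.5 ] grip 0.11 F [-1.   0.2  1.5]
lin cm [0.06 0.16 0.  ] rot deg [-0.  0. -0.]
```

Call:
move_arm --deltas '[{"linear": [0,0.1,0],"delta_rot": [0,0,0],"jaw": 0},{"linear": [0,0.1,0],"delta_rot": [0,0,0],"jaw": 0},{"linear": [0,0.1,0],"delta_rot": [0,0,0],"jaw": 36},{"linear": [0,0.1,0],"delta_rot": [0,0,0],"jaw": 36},{"linear": [0,0.1,0],"delta_rot": [0,0,0],"jaw": 36},{"linear": [0,0.1,0],"delta_rot": [0,0,0],"jaw": 36},{"linear": [0,-0.5,0],"delta_rot": [0,0,0],"jaw": 36},{"linear": [0,-2.5,0],"delta_rot": [0,0,0],"jaw": 36},{"linear": [0,-5,0],"delta_rot": [0,0,0],"jaw": 36},{"linear": [0,-7,0],"delta_rot": [0,0,0],"jaw": 36}]'

```text
time: 24.7
eef_pos: [532.9, 214.2, 262.5]
tool_rot: [-1.119, 1.337, -1.338]
contact_force: [0.3, 0.5, -0.4]
grip_width: 0.36
```

```bash
python3 - <<'E'
from h import *
im=env.read_camera('scene')[:,:,::-1]
cv2.imwrite("pics/s11.png",cv2.resize(im[60:260,200:400],None,fx=3,fy=3,interpolation=cv2.INTER_CUBIC))
E
python3 d.py 462.8 -85.3 260 -94.8
```

```text
t 24.75 pos [534.2 215.3 266.1] q [ 0.15  0.5  -0.82  1.48  0.38  1.31 -2.46] grip 0.356 F [ 0.9 -0.2  1.8]
lin cm [30.85  0.46 -1.77] rot deg [-0.4 -5.3 -0.2]
```

View pics/s11.png

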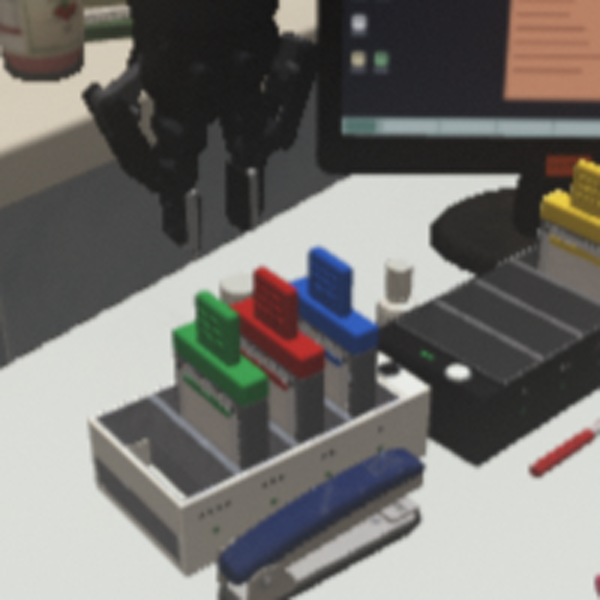

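Call:
move_arm --deltas '[{"linear": [1,0,-0.1],"delta_rot": [0,0,0],"jaw": 36},{"linear": [3.5,0.1,-0.2],"delta_rot": [0,-0.7,0],"jaw": 36},{"linear": [7,0.2,-0.4],"delta_rot": [0,-1.5,0],"jaw": 36},{"linear": [10.5,0.3,-0.6],"delta_rot": [0,-2.5,0],"jaw": 36},{"linear": [14,0.4,-0.8],"delta_rot": [0,-3.5,0],"jaw": 36},{"linear": [17.5,0.4,-1],"delta_rot": [0,-4.5,0],"jaw": 36},{"linear": [21,0.4,-1.2],"delta_rot": [0,-5.3,0],"jaw": 36},{"linear": [24,0.4,-1.4],"delta_rot": [0,-5.3,0],"jaw": 36},{"linear": [26,0.4,-1.5],"delta_rot": [0,-5.3,0],"jaw": 36},{"linear": [26.5,0.4,-1.5],"delta_rot": [0,-5.3,0],"jaw": 36}]'

```text
time: 25.75
eef_pos: [469.7, -48.5, 255.4]
tool_rot: [-1.169, 1.277, -1.275]
contact_force: [0.4, -0.1, 0.4]
grip_width: 0.36
```

```bash
python3 - <<'E'
from h import *
for n in ('scene','top'):
    im=env.read_camera(n)[:,:,::-1]
    cv2.imwrite(f"pics/{n}12.png",im)
E
python3 d.py 462.8 -85.3 260 -94.8
```

```text
t 25.85 pos [470.7 -45.4 256.1] q [ 0.76  0.29 -0.85  1.77  0.23  1.19 -1.81] grip 0.356 F [ 0.7 -0.9  0.3]
lin cm [ 4.04 -0.39 -0.44] rot deg [ 0.1 -0.1  0. ]
```

View pics/scene12.png

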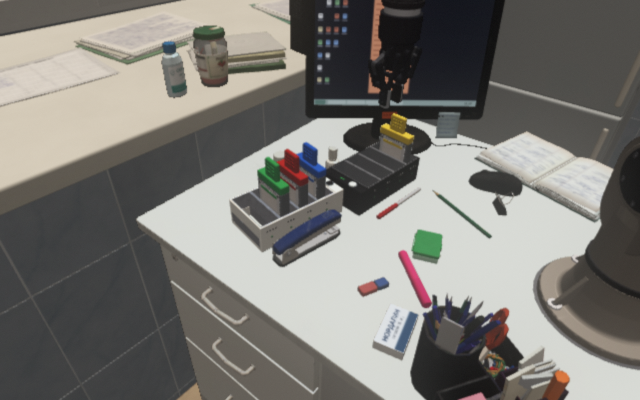

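View pics/top12.png

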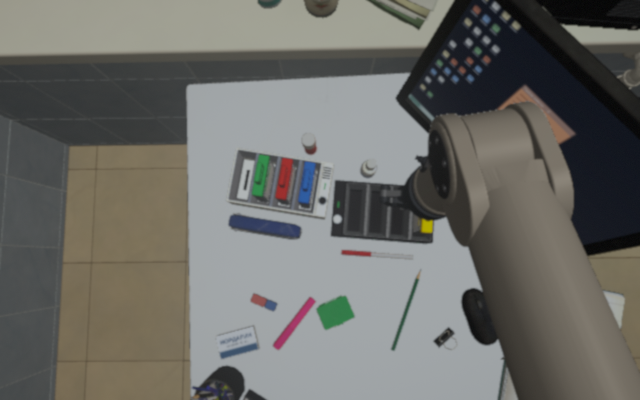

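Call:
move_arm --deltas '[{"linear": [0.3,0,0],"delta_rot": [0,0,0],"jaw": 36},{"linear": [0.8,0,-0.1],"delta_rot": [0,0,0],"jaw": 36},{"linear": [1.4,0,-0.2],"delta_rot": [0,0,0],"jaw": 36},{"linear": [2,0,-0.3],"delta_rot": [0,0,0],"jaw": 36},{"linear": [2.6,0,-0.3],"delta_rot": [0,0,0],"jaw": 36},{"linear": [3.2,0,-0.4],"delta_rot": [0,0,0],"jaw": 36},{"linear": [3.7,0,-0.4],"delta_rot": [0,0,0],"jaw": 36},{"linear": [4,0,-0.4],"delta_rot": [0,0,0],"jaw": 36},{"linear": [4,0,-0.4],"delta_rot": [0,0,0],"jaw": 36},{"linear": [4,0,-0.4],"delta_rot": [0,0,0],"jaw": 36}]'

```text
time: 26.85
eef_pos: [464.2, -83.8, 256.9]
tool_rot: [-1.168, 1.271, -1.27]
contact_force: [0.1, -0.8, -0.0]
grip_width: 0.358
```

```bash
python3 d.py 462.8 -85.3 190 -94.8
```

```text
t 26.85 pos [464.2 -83.8 256.9] q [ 0.84  0.28 -0.84  1.77  0.22  1.19 -1.72] grip 0.358 F [ 0.1 -0.8 -0. ]
lin cm [ 0.16  6.69 -0.12] rot deg [-0.  0. -0.]
```

Call:
move_arm --deltas '[{"linear": [0.1,1,-0.1],"delta_rot": [0,0,0],"jaw": 36},{"linear": [0.1,2.5,-0.1],"delta_rot": [0,0,0],"jaw": 36},{"linear": [0.1,4,-0.1],"delta_rot": [0,0,0],"jaw": 36},{"linear": [0.1,5.3,-0.1],"delta_rot": [0,0,0],"jaw": 36},{"linear": [0.1,6.2,-0.1],"delta_rot": [0,0,0],"jaw": 36},{"linear": [0.1,6.6,-0.1],"delta_rot": [0,0,0],"jaw": 36},{"linear": [0.1,6.6,-0.1],"delta_rot": [0,0,0],"jaw": 36},{"linear": [0.1,6.6,-0.1],"delta_rot": [0,0,0],"jaw": 0},{"linear": [0.1,6.6,-0.1],"delta_rot": [0,0,0],"jaw": 0},{"linear": [0.1,6.6,-0.1],"delta_rot": [0,0,0],"jaw": 0}]'

```text
time: 27.85
eef_pos: [463.6, -84.9, 191.5]
tool_rot: [-1.167, 1.269, -1.272]
contact_force: [-0.5, -0.3, 1.3]
grip_width: 0.11
```

```bash
python3 - <<'E'
from h import *
im=env.read_camera('scene')[:,:,::-1]
cv2.imwrite("pics/s13.png",cv2.resize(im[40:200,280:440],None,fx=3.5,fy=3.5,interpolation=cv2.INTER_CUBIC))
E
python3 d.py 463 -85.3 346 -94.8
```

```text
t 27.9 pos [463.6 -85.  191.5] q [ 0.8   0.36 -0.81  1.86  0.3   1.05 -1.78] grip 0.106 F [0.1 0.7 0.9]
lin cm [  0.04 -15.45  -0.03] rot deg [-0.1 -0.   0. ]
```

View pics/s13.png

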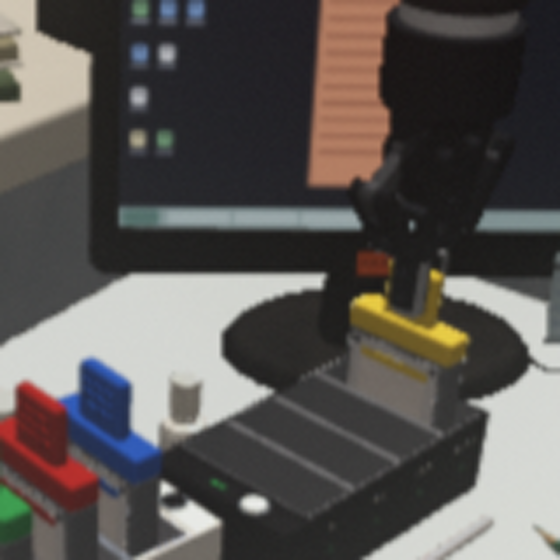

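Yellow is gripped; lift.

Call:
move_arm --deltas '[{"linear": [0,-0.5,0],"delta_rot": [0,0,0],"jaw": 0},{"linear": [0,-1.5,0],"delta_rot": [0,0,0],"jaw": 0},{"linear": [0,-3,0],"delta_rot": [0,0,0],"jaw": 0},{"linear": [0,-5,0],"delta_rot": [0,0,0],"jaw": 0},{"linear": [0,-7,0],"delta_rot": [0,0,0],"jaw": 0},{"linear": [0,-9,0],"delta_rot": [0,0,0],"jaw": 0},{"linear": [0,-11,0],"delta_rot": [0,0,0],"jaw": 0},{"linear": [0,-13,0],"delta_rot": [0,0,0],"jaw": 0},{"linear": [0,-14.6,0],"delta_rot": [0,0,0],"jaw": 0},{"linear": [0,-15.5,0],"delta_rot": [0,0,0],"jaw": 0}]'

```text
time: 28.9
eef_pos: [463.4, -84.5, 347.8]
tool_rot: [-1.167, 1.268, -1.272]
contact_force: [0.3, -0.0, -2.0]
grip_width: 0.107
```

```bash
python3 d.py 540 254.9 348 -100.1
```

```text
t 28.9 pos [463.4 -84.5 347.8] q [ 0.87  0.21 -0.86  1.61  0.16  1.39 -1.66] grip 0.107 F [ 0.3 -0.  -2. ]
lin cm [-3.446e+01 -2.000e-02  4.800e+00] rot deg [-0.1  5.3  0. ]
```

Call:
move_arm --deltas '[{"linear": [-0.5,0,0.1],"delta_rot": [0,0.2,0],"jaw": 0},{"linear": [-2,0,0.3],"delta_rot": [0,0.4,0],"jaw": 0},{"linear": [-4,0,0.6],"delta_rot": [0,0.8,0],"jaw": 0},{"linear": [-6.5,0,0.9],"delta_rot": [0,1.2,0],"jaw": 0},{"linear": [-9,0,1.3],"delta_rot": [0,1.6,0],"jaw": 0},{"linear": [-11.5,0,1.6],"delta_rot": [0,2,0],"jaw": 0},{"linear": [-14,0,2],"delta_rot": [0,2.4,0],"jaw": 0},{"linear": [-16.5,0,2.3],"delta_rot": [0,2.8,0],"jaw": 0},{"linear": [-19,0,2.7],"delta_rot": [0,3.2,0],"jaw": 0},{"linear": [-21,0,3],"delta_rot": [0,3.6,0],"jaw": 0}]'

```text
time: 29.9
eef_pos: [509.9, 123.9, 344.7]
tool_rot: [-1.139, 1.317, -1.314]
contact_force: [0.4, -0.1, -1.6]
grip_width: 0.108
```

```bash
python3 d.py 540 254.9 348 -100.1
```

```text
t 29.9 pos [509.9 123.9 344.7] q [ 0.4   0.36 -0.91  1.48  0.29  1.44 -2.23] grip 0.108 F [ 0.4 -0.1 -1.6]
lin cm [-13.39  -0.33   1.09] rot deg [ 0.1  1.8 -0. ]
```

Call:
move_arm --deltas '[{"linear": [-1.5,-0.2,0.2],"delta_rot": [0,0.2,0],"jaw": 0},{"linear": [-3.5,-0.2,0.3],"delta_rot": [0,0.4,0],"jaw": 0},{"linear": [-5.5,-0.2,0.5],"delta_rot": [0,0.7,0],"jaw": 0},{"linear": [-7.5,-0.2,0.7],"delta_rot": [0,1,0],"jaw": 0},{"linear": [-9.5,-0.2,0.8],"delta_rot": [0,1.3,0],"jaw": 0},{"linear": [-11.5,-0.2,1],"delta_rot": [0,1.6,0],"jaw": 0},{"linear": [-12.8,-0.2,1.1],"delta_rot": [0,1.8,0],"jaw": 0},{"linear": [-13.3,-0.2,1.1],"delta_rot": [0,1.8,0],"jaw": 0},{"linear": [-13.4,-0.2,1.1],"delta_rot": [0,1.8,0],"jaw": 0},{"linear": [-13.4,-0.2,1.1],"delta_rot": [0,1.8,0],"jaw": 0}]'

```text
time: 30.9
eef_pos: [540.9, 252.2, 347.3]
tool_rot: [-1.121, 1.339, -1.34]
contact_force: [-0.5, -0.1, -0.9]
grip_width: 0.106
```

```bash
python3 d.py 540 254.9 245 -100.1
```

```text
t 30.9 pos [540.9 252.2 347.3] q [ 0.07  0.52 -0.87  1.27  0.39  1.53 -2.5 ] grip 0.106 F [-0.5 -0.1 -0.9]
lin cm [-0.26 10.23 -0.13] rot deg [ 0.  -0.1  0.1]
```

Call:
move_arm --deltas '[{"linear": [-0.2,0.5,-0.1],"delta_rot": [0,0,0],"jaw": 0},{"linear": [-0.2,1.5,-0.1],"delta_rot": [0,0,0],"jaw": 0},{"linear": [-0.2,3,-0.1],"delta_rot": [0,0,0],"jaw": 0},{"linear": [-0.2,4.5,-0.1],"delta_rot": [0,0,0],"jaw": 0},{"linear": [-0.2,6,-0.1],"delta_rot": [0,0,0],"jaw": 0},{"linear": [-0.2,7.5,-0.1],"delta_rot": [0,0,0],"jaw": 0},{"linear": [-0.2,9,-0.1],"delta_rot": [0,0,0],"jaw": 0},{"linear": [-0.2,10,-0.1],"delta_rot": [0,0,0],"jaw": 0},{"linear": [-0.2,10.2,-0.1],"delta_rot": [0,0,0],"jaw": 0},{"linear": [-0.2,10.2,-0.1],"delta_rot": [0,0,0],"jaw": 0}]'

```text
time: 31.9
eef_pos: [540.3, 254.7, 245.6]
tool_rot: [-1.12, 1.34, -1.339]
contact_force: [-0.3, -0.1, -1.9]
grip_width: 0.112
```

```bash
python3 - <<'E'
from h import *
im=env.read_camera('scene')[:,:,::-1]
cv2.imwrite("pics/s14.png",cv2.resize(im[60:260,200:400],None,fx=3,fy=3,interpolation=cv2.INTER_CUBIC))
E
python3 d.py 540 254.9 190 -100.1
```

```text
t 31.95 pos [540.5 255.1 246.2] q [ 0.07  0.58 -0.85  1.44  0.44  1.31 -2.55] grip 0.109 F [ 0.3  0.3 -1.9]
lin cm [ 0.03  5.62 -0.05] rot deg [-0.  -0.1 -0. ]
```

View pics/s14.png

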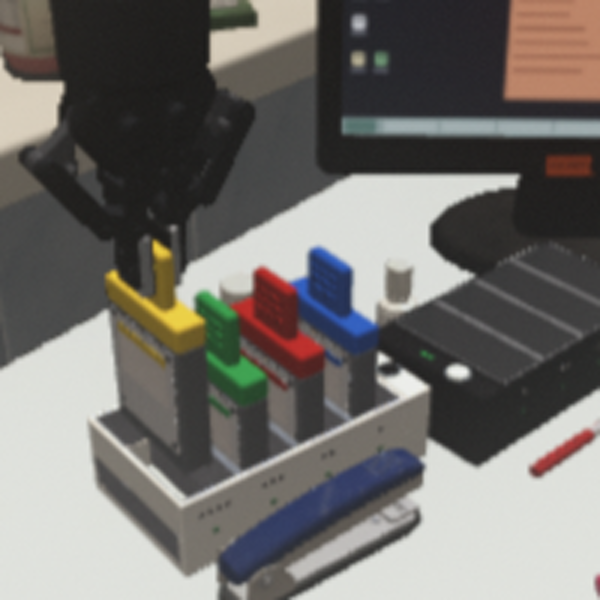

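Call:
move_arm --deltas '[{"linear": [0,0.7,0],"delta_rot": [0,0,0],"jaw": 0},{"linear": [0,1.5,0],"delta_rot": [0,0,0],"jaw": 0},{"linear": [0,2.4,0],"delta_rot": [0,0,0],"jaw": 0},{"linear": [0,3.2,0],"delta_rot": [0,0,0],"jaw": 0},{"linear": [0,4,0],"delta_rot": [0,0,0],"jaw": 0},{"linear": [0,4.6,0],"delta_rot": [0,0,0],"jaw": 0},{"linear": [0,5,0],"delta_rot": [0,0,0],"jaw": 0},{"linear": [0,5.3,0],"delta_rot": [0,0,0],"jaw": 0},{"linear": [0,5.5,0],"delta_rot": [0,0,0],"jaw": 0},{"linear": [0,5.5,0],"delta_rot": [0,0,0],"jaw": 0}]'

```text
time: 32.95
eef_pos: [540.4, 255.3, 191.6]
tool_rot: [-1.119, 1.339, -1.339]
contact_force: [-1.4, -0.7, 2.3]
grip_width: 0.112
```

```bash
python3 d.py 540 254.9 190 -100.1
```

```text
t 32.95 pos [540.4 255.3 191.6] q [ 0.06  0.63 -0.82  1.52  0.48  1.21 -2.58] grip 0.112 F [-1.4 -0.7  2.3]
lin cm [ 0.05  0.16 -0.03] rot deg [-0.  -0.1 -0. ]
```

Floor contact felt. Release and lift well clear.

Call:
move_arm --deltas '[{"linear": [0,0.1,0],"delta_rot": [0,0,0],"jaw": 0},{"linear": [0,0.1,0],"delta_rot": [0,0,0],"jaw": 36},{"linear": [0,0.1,0],"delta_rot": [0,0,0],"jaw": 36},{"linear": [0,0.1,0],"delta_rot": [0,0,0],"jaw": 36},{"linear": [0,0.1,0],"delta_rot": [0,0,0],"jaw": 36},{"linear": [0,-0.5,0],"delta_rot": [0,0,0],"jaw": 36},{"linear": [0,-2.5,0],"delta_rot": [0,0,0],"jaw": 36},{"linear": [0,-5,0],"delta_rot": [0,0,0],"jaw": 36},{"linear": [0,-8,0],"delta_rot": [0,0,0],"jaw": 36},{"linear": [0,-11,0],"delta_rot": [0,0,0],"jaw": 36}]'

```text
time: 33.95
eef_pos: [540.2, 255.0, 302.3]
tool_rot: [-1.12, 1.339, -1.339]
contact_force: [-0.1, 0.8, 0.1]
grip_width: 0.357
```

Call:
move_arm --deltas '[{"linear": [0,-0.5,-1],"delta_rot": [0,0,0],"jaw": 36},{"linear": [0,-1,-2],"delta_rot": [0,0,0],"jaw": 36},{"linear": [0,-1,-4],"delta_rot": [0,0,0],"jaw": 36},{"linear": [0,-1,-6],"delta_rot": [0,0,0],"jaw": 36},{"linear": [0,-1,-8],"delta_rot": [0,0,0],"jaw": 36},{"linear": [0,-1,-10],"delta_rot": [0,0,0],"jaw": 36},{"linear": [0,-1,-12],"delta_rot": [0,0,0],"jaw": 36},{"linear": [0,-1,-13],"delta_rot": [0,0,0],"jaw": 36},{"linear": [0,-1,-13],"delta_rot": [0,0,0],"jaw": 36},{"linear": [0,-1,-13],"delta_rot": [0,0,0],"jaw": 36}]'

```text
time: 34.95
eef_pos: [412.9, 277.5, 310.5]
tool_rot: [-1.12, 1.339, -1.34]
contact_force: [0.5, -0.1, 0.6]
grip_width: 0.358
```

Run:
```python
from h import *
s=env.state(); print(s['time'],s['eef_pos'],s['contact_force'])
for n in ('scene','top'):
    im=np.ascontiguousarray(env.read_camera(n)[:,:,::-1])
    x,y,w,h=(200,60,200,200) if n=='scene' else (210,110,240,170)
    k=3
    c=cv2.resize(im[y:y+h,x:x+w],None,fx=k,fy=k,interpolation=cv2.INTER_CUBIC)
    a=np.radians(-10.1); R=np.array([[np.cos(a),-np.sin(a)],[np.sin(a),np.cos(a)]])
    for yy in(63,21,-21,-63):
        for z,hx,hy in((112,38,10),(146,18,5)):
            p=np.array([(hx,yy+hy),(hx,yy-hy),(-hx,yy-hy),(-hx,yy+hy)])@R.T+(529,192.9)
            q=((proj(n,np.c_[p,np.full(4,z)])-(x,y)+.5)*k).astype(int); cv2.polylines(c,[q],True,(255,0,255),1)
    cv2.imwrite(f"pics/{n}15.png",c)
```

```text
34.95 [412.92401152 277.45292213 310.53970741] [ 0.47120172 -0.12942897  0.64122667]
```

View pics/scene15.png

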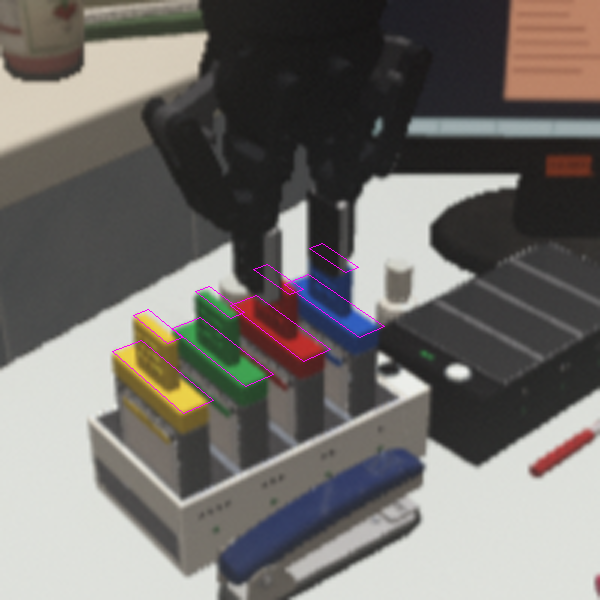

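View pics/top15.png

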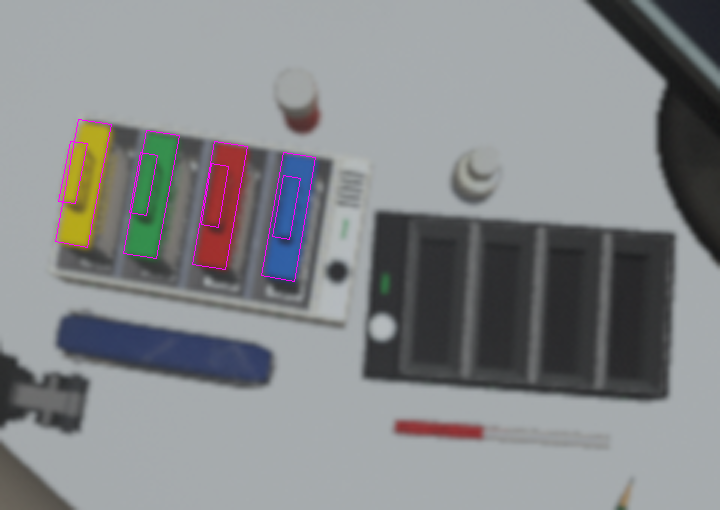

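```bash
python3 -c "
from cell import env
print(env.hand_in())"
```

```text
the job is handed in; nothing more can be done
None
```

All four drives are in the new dock, each in the bay with its old number: blue in bay 1, red in 2, green in 3 and yellow in 4. The job was handed in at about 35 s of the 96 s allowed.

- **Final pictures:** in both camera views, the outlines for drives fully home in their bays match the real tops and tabs to within about a pixel (roughly 2 mm), and all four stand upright. In the side view the gripper covers the red and blue tabs, but the top view shows them clearly.
- **Surroundings:** the four bystander objects look unmoved in the pictures.
- **Arm:** it was clear of everything at hand-in, with under 1 N on the tool.
- **Seating:** I felt the bay floor (about 2 to 5 N of push-back) as blue, green and yellow came home. Red showed no push-back at about the same arm height, so I lowered it up to 2 mm more without another force reading, then released it. It sits level with blue in the pictures.

No check failed or disagreed.

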